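# Fit the spindle bar in the label unwinder's collet

### The job

Fit a spindle for the next label roll: take the long round bar out of the rack, feed it into the open slanted collet of the label unwinder until it sits fully home on the stop inside, and only then swing the clamp lever all the way down to close the collet. Leave the hexagonal bar and the short round bar in the rack, and do not shove or knock over the jar, the label roll or the pump bottle.

Things in the scene. Friction and masses are not known exactly. Their poses are not given: they have to be found in the camera images.
- spindle_center (a point): centre of the long round bar: steel, 22 mm diameter, 170 mm long, ends bevelled 2.5 mm, 0.2 to 0.4 kg; z axis along the bar. Starts upright and loose in one of the rack's three sockets, foot 10 mm and top 180 mm above the table, the upper 110 mm standing free. Its turn about its axis does not matter
- hex_bar_center (a point): centre of the hexagonal bar: plain steel, 20 mm across flats (23 mm across corners), 170 mm long, upright in another socket of the rack; stays there
- short_bar_center (a point): centre of the short round bar: plain steel, 22 mm diameter, 125 mm long, upright in the remaining socket of the rack; stays there
- rack: fixed white block with three sockets in a row along its own y axis, 52 mm apart, the middle one at its origin; 60 mm deep (x), 170 mm long (y), on a foot plate 84 x 186 x 10 mm; top face 70 mm above the table, sockets 26.5 mm wide, 60 mm deep. Origin: under its centre, at table height
- unwinder: fixed label unwinder: white base plate 170 x 130 x 12 mm with aluminium cheeks 89 mm high carrying the slanted collet and, on its -y side, the clamp lever. Origin: at table height, under the middle; its own -x side faces the robot, more or less.
- collet: round steel collet housing, 62 mm outer diameter, 78 mm long, leaning 32 degrees from upright to the unwinder's -x side. Origin: centre of the mouth, 108 mm above the table, on the axis that a clamped 22 mm bar takes. z axis: out of the mouth along the bore. The bar goes in along -z for 65 mm; then the long bar has its centre 20 mm and its top end 105 mm outside the mouth
- collet_stop (a point): centre of the flat stop, 65 mm below the mouth. The jaws have a 5 mm bevelled lead-in just inside the mouth; below it: a fixed V seat on the collet's -x side, touching a bar on the axis; 2.2 mm play each way in y; on +x a moving jaw, 3 to 4 mm of play while the lever is open as at the start, pressed on the bar when closed. So the open bore's middle is 1.8 mm to +x of the axis. A fed bar stays when let go
- lever (a joint): clamp lever angle in rad: 0 fully down (closed, the lever points level to the unwinder's -x side), 1.25 fully up. Starts open, between 0.9 and 1.2. It stays where it is left (friction: about 2 to 3 N at the grip); closing it moves the jaw.
- lever_grip (a point): middle of the lever's black hand grip, a horizontal round bar 18 mm thick and 60 mm long along the unwinder's y axis, 90 mm from the pivot line; beside the collet, 95 mm from the collet axis on the unwinder's -y side
- lever_pivot (a point): point on the lever's pivot line (parallel to the unwinder's y axis) level with the middle of the grip; 75 mm above the table. The grip swings about it in a vertical plane, forward (unwinder's -x) and down to close
- jar: loose translucent jar with orange lid, 69 mm diameter, 75 mm high, bystander; origin under its centre
- roll: loose roll of white labels lying flat, 83 mm diameter, 40 mm high, bystander; origin under its centre
- pump: loose pump bottle, 77 x 67 x 203 mm, bystander; origin under its centre
There are look-alikes about, which are no part of the job. Leave any turquoise look-alike of the part that bears hex_bar_center alone. What is shaped like the part that bears short_bar_center but pink is not meant.

How it is judged:
By the outcome, as a careful person would: the job done as asked, in the order asked, and still so for the second after the job is handed in, with the robot touching nothing.
It also fails if it takes over 59 s, if anything falls off the work surface, if the arm or the gripper's body presses on something with over 40 N, if the wrist force passes 120 N, or if a joint passes its speed limit or range.

### The arm

A 7-joint arm with a two-finger parallel gripper is mounted at the origin on a cart in front of the work surface, level with it; the furniture and walls round the work are solid. World frame = base frame: x ahead of the robot, y to its left, z up, the work surface at z = 0. Lengths are in m, angles in degrees, forces in N, time in s.
With the tool pointing down it reaches from about 0.35 to 0.9 m from the base axis. Payload 7.2 kg.
Tool frame: the origin (TCP) lies midway between the tips of the shut fingers; the grasp point (between the pads) lies bot.grip_point_offset behind it (bot.grip_point_offset is the distance from the TCP to the grasp point, in m); z points along the fingers, x is the direction in which the jaws open and shut, and the axes are right-handed (so a half turn about z gives the same grasp; the last joint's range is limited). The gripper opens to 88 mm and grips with 3 to 60 N. Pads are 20 mm wide; open, the fingers measure 115 mm over their backs; the gripper's body (75 mm by 178 mm) begins 61 mm behind the grasp point.
Start: joints at [-78.163, 23.554, -0.728, 91.456, 0.321, 64.991, -4.71], TCP at [0.17, 0.602, 0.223] pointing down, gripper open.
Joint ranges: [-169.25, 169.25], [-16.82, 113.86], [-84.01, 82.57], [7.8, 145.47], [-59.2, 239.2], [7.22, 106.19], [-163.78, 163.78]. Speed limits (degrees/s): [136.94, 136.94, 172.46, 172.46, 180, 180, 180].

### API

Orientations are given as [roll, pitch, yaw] about the fixed x, y, z axes, in that order (R = Rz(yaw) Ry(pitch) Rx(roll)).
In Python, from cell import bot, get_image gives the robot as it stands.
- The arm moves only by the tool drive_tool, never from a script. Its argument "targets" is a list that holds one entry, the list of rows, each a list of 7 numbers: the turn, a rotation vector about the tool's x, y, z in degrees, then the shift along the tool's x, y, z in cm, then the gripper command: -1 is fully open, 1 is shut, values between are in proportion. A call has 1 to 8 rows; each row is the pose to reach, as a shift and turn from the pose commanded when the call began, along the tool's axes at that moment; what a row does not reach only later rows make up. A row lasts 1/8 s, in which the tool goes at most 62.5 mm and 10.7 degrees, less where a joint would pass 70% of its speed; a pose out of reach is approached as far as the arm can. A call with a gripper value outside its range is refused whole. The fingers move at their own pace and stop on an object; "force" is the grip in N (left out, the last holds). Time passes only in rows, so rows that repeat a pose let the fingers close. It gives the time, the measured TCP pose, the force and the opening at its end, in the units of the state.
- bot.read_state(): the state, without advancing time (a new reading comes with each control period).
- get_image(name): name is "side" or "top"; returns a dict with "pixels" (400x640x3 uint8, red, green, blue), "camera_matrix" (3x3 intrinsics, pixels), "R" (3x3) and "t" (3): a world point X has camera coordinates R X + t. Camera axes: x right, y down, z forward; pixel columns grow to the right and rows downward; lengths in m; the calibration is good to about 2 mm. A picture is of the moment at which its call begins. There is no depth.
- bot.job_done(): hands the job in, once; it reports no verdict.
The state is a dict: "clock": time; "qpos": joint angles; "qd": joint speeds; "joint_torque": joint torques, N m; "tcp_pos": TCP position; "tcp_rot": TCP orientation; "ft_force": force on the tool from outside, world axes, zero at the start; "moment": the same for the moment, N m; "gripper_width": opening from 0.0 (shut) to 1.0 (fully open).
Only numpy, scipy, OpenCV 4.12 (cv2) and the standard library are available. Lean on these libraries where they do the work, as an engineer would, in place of code of your own. Each camera call takes 0.05 s, during which the arm holds its last target.

## Working session

There is one attempt and no reset: what is moved stays moved. The work goes in short steps, Python scripts to look and compute and a tool call to move; the robot and the scene stay as the last step left them, time stands still between calls to the robot, and variables do not carry over. Pictures are saved under pics/ and viewed, and the job is handed in when it is done.

Besides the shell and the picture viewer there is one more tool, called after "Request:" as a command line: name --argument value ..., lists and objects as JSON in quotes. drive_tool: Moves the arm, as the interface text tells. Its arguments: {"type":"object","properties":{"targets":{"type":"array","items":{"type":"array","items":{"type":"array","items":{"type":"number"}}}},"force":{"type":"number"}},"required":["targets"]}

```bash
mkdir -p pics; ls; python3 - <<'E'
from cell import bot,get_image
import cv2,numpy as np
print(bot.grip_point_offset,bot.read_state())
for n in("side","top"):
    d=get_image(n);cv2.imwrite(f"pics/{n}0.png",d["pixels"][...,::-1]);np.savez(f"{n}0.npz",**d)
    print(n,d["camera_matrix"],d["R"],d["t"], -np.array(d["R"]).T@d["t"])
E
```

```text
pics
0.0187 {'clock': 0.0, 'qpos': array([-78.16025099,  23.59877738,  -0.72707464,  91.50242346,
         0.32199759,  64.99111633,  -4.7091475 ]), 'qd': array([-0.03332002, -0.02578273,  0.04347226, -0.0076538 , -0.02531538,
        0.09053592, -0.0584647 ]), 'joint_torque': array([-8.64199865e-04, -5.87960529e+01,  6.41262922e-01, -2.91073036e+01,
       -5.37986727e-02,  1.82573567e-02,  1.33669732e-04]), 'tcp_pos': array([0.16954656, 0.60104786, 0.22183431]), 'tcp_rot': array([1.79992060e+02, 8.99302458e-02, 7.42539610e+01]), 'ft_force': array([ 0.12897569,  0.08493683, -0.16840269]), 'moment': array([-0.03179495,  0.00771483, -0.01295341]), 'gripper_width': 1.0004084145372825}
side [[503.42722189   0.         328.1870995 ]
 [  0.         503.42722189 206.27573492]
 [  0.           0.           1.        ]] [[ 0.83758708 -0.54609856  0.01497478]
 [-0.31649249 -0.50740301 -0.80148281]
 [ 0.44528686  0.66657224 -0.5978303 ]] [-0.489693    0.23173998  1.0955424 ] [-0.00432614 -0.88009323  0.8480171 ]
top [[488.83360815   0.         316.43774495]
 [  0.         488.83360815 198.45905574]
 [  0.           0.           1.        ]] [[ 0.02577387 -0.999411   -0.02265731]
 [-0.99129415 -0.02262399 -0.1297076 ]
 [ 0.1291186   0.02580313 -0.99129339]] [-0.02493705  0.59337495  1.53638048] [ 0.39047654 -0.05114128  1.59940404]
```

View pics/side0.png

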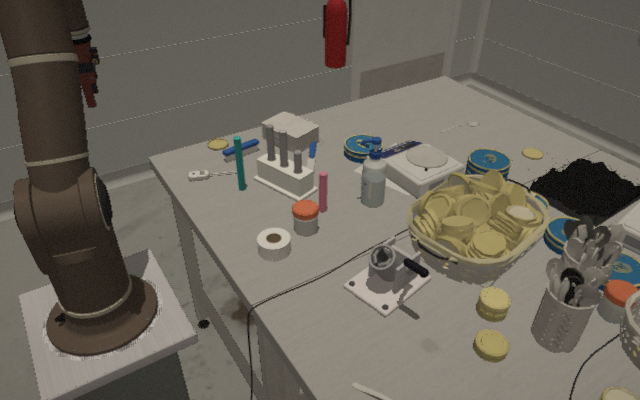

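View pics/top0.png

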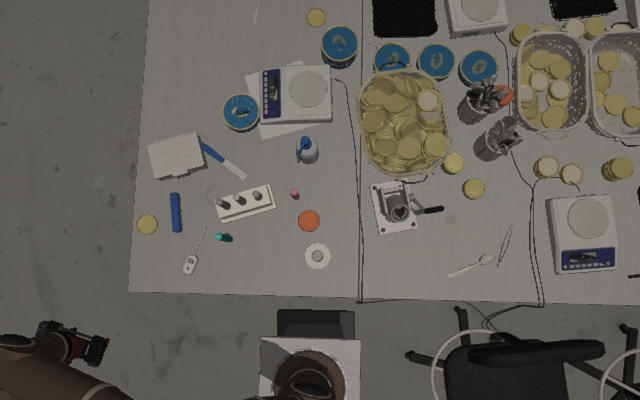

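Side: rack with three bars at about (285,160), unwinder at (388,275), jar (305,217), roll (274,243), pump (373,180). There are also a turquoise bar at (239,163) and a pink bar at (323,192), both outside the rack. I'll enlarge the rack and unwinder in both views.

```bash
python3 - <<'E'
import cv2,numpy as np
s=cv2.imread("pics/side0.png");t=cv2.imread("pics/top0.png")
f=lambda im,x0,y0,w,h,k:cv2.resize(im[y0:y0+h,x0:x0+w],None,fx=k,fy=k,interpolation=cv2.INTER_CUBIC)
a=f(s,225,100,100,100,4);b=f(t,205,170,100,100,4)
cv2.imwrite("pics/c1.png",np.hstack([a,b]))
a=f(s,340,230,100,100,4);b=f(t,360,165,100,100,4)
cv2.imwrite("pics/c2.png",np.hstack([a,b]))
E
```

```text
(no output)
```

View pics/c1.png

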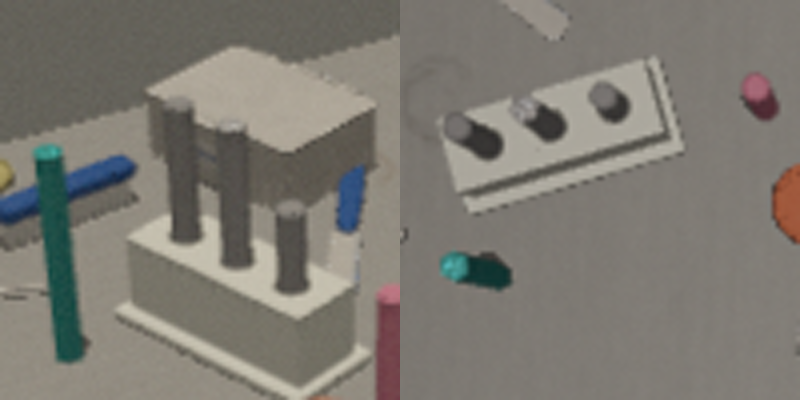

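View pics/c2.png

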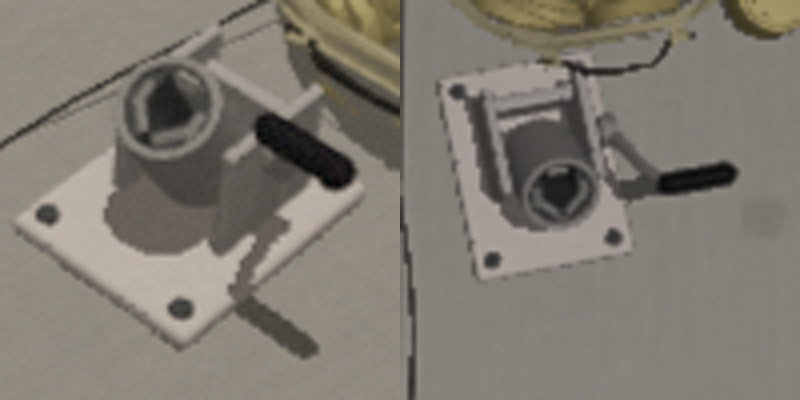

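```bash
python3 - <<'E'
import cv2,numpy as np
s=cv2.imread("pics/side0.png");t=cv2.imread("pics/top0.png")
def f(im,x0,y0,w,h,k):
    c=im[y0:y0+h,x0:x0+w].astype(float); c=np.clip((c-20)*1.7,0,255).astype(np.uint8)
    return cv2.resize(c,None,fx=k,fy=k,interpolation=cv2.INTER_NEAREST)
cv2.imwrite("pics/c3.png",np.hstack([f(s,260,120,32,48,12),f(t,212,186,32,48,12)]))
g=s.mean(2).astype(int)
for r in (128,132,136,140,145,150): print(r,g[r,262:294])
g=t.mean(2).astype(int)
for r in range(190,214):print(r,g[r,212:250])
E
```

```text
128 [101  89  90  81  72  75  82  84  78  73  73 110 156 159 162 161 163 164
 164 164 162 162 164 165 166 163 162 164 164 164 165 162]
132 [106  92  90  86  73  74  79  77  80  75  71  75  87  88  87  92 105  94
 126 143 143 130 137 116 119 161 164 163 164 164 166 165]
136 [112  94  87  86  82  74  78  78  76  78  72  72  86  95 101  97  90  80
  78  77  74  78  78  76  75  84  90  92  95 103 135 152]
140 [136 140 138 129  92  74  76  77  79  75  73  75  83  91  91  92  81  81
  76  76  78  81  79  76  71  82  88  89  90  90  88  86]
145 [138 137 137 139 129  89  75  73  78  76  73  67  78  90  72  82  84  81
  79  82  79  79  81  78  73  82  91  89  92  89  89  92]
150 [137 139 138 139 130 100  75  76  76  75  74  71  89 127 136 139 138 125
  78  78  79  79  82  82  79  91 101 102  94 101  94  94]
190 [112 113 114 116 115 115 116 115 114 115 114 116 117 116 117 116 116 117
 116 117 118 118 120 119 117 119 118 118 118 118 119 121 126 128 143 148
 163 164]
191 [115 115 115 115 114 115 116 114 115 115 116 116 117 116 116 116 116 117
 117 117 117 118 118 119 117 117 117 120 120 125 135 
[... 2849 characters left out ...]
65 165 164 164 164 165 164 165 165 163 163 160 145
 127 110]
210 [117 116 117 117 123 154 163 165 164 164 165 165 163 156 139 138 156 164
 165 165 165 164 165 164 166 165 165 166 166 163 162 159 131 122  92  86
  84  80]
211 [115 116 117 118 122 144 164 165 163 164 164 164 166 165 164 164 165 165
 164 165 164 165 165 166 165 163 163 161 159 129 107  92  84  83  78  85
  87 101]
212 [115 116 118 119 120 135 164 164 164 164 164 164 164 164 164 165 165 164
 165 165 166 166 162 164 158 131 121  97  90  83  80  83  87  92 104 130
 137 164]
213 [116 116 117 118 117 126 161 164 163 164 163 164 164 164 165 165 165 166
 165 163 162 158 132 126  96  84  84  79  86  87 100 116 133 149 164 166
 166 168]
```

View pics/c3.png

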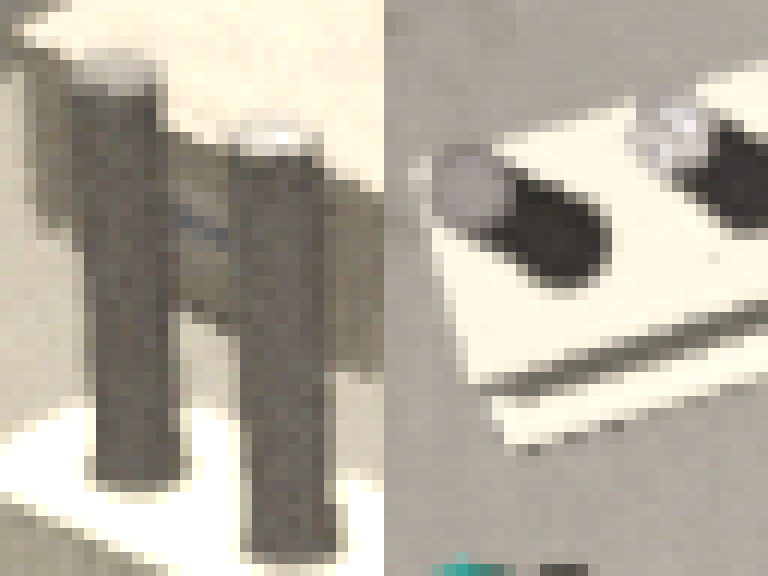

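The middle bar (side 282,130; top 235,197) shows a bright bevel ring on its end. The left one (side 269,126; top 219,201) has a plain flat top. As a second test I'll compare the average shading across each shaft.

```bash
cat > h.py <<'E'
import cv2,numpy as np
def cam(n):
    d=np.load(n+"0.npz") if not n.endswith("npz") else np.load(n)
    return d
class C:
    def __init__(s,f):
        d=np.load(f);s.K=d["camera_matrix"];s.R=d["R"];s.t=d["t"];s.im=d["pixels"];s.c=-s.R.T@s.t
    def proj(s,X):
        p=(s.R@np.atleast_2d(X).T).T+s.t;q=(s.K@p.T).T;return q[:,:2]/q[:,2:]
    def ray(s,u,v): 
        d=s.R.T@np.linalg.solve(s.K,[u,v,1.]);return d/np.linalg.norm(d)
    def onz(s,u,v,z):
        d=s.ray(u,v);return s.c+d*(z-s.c[2])/d[2]
S=C("side0.npz");T=C("top0.npz")
def tri(ps,pt,S=S,T=T):
    A=np.zeros((3,3));b=np.zeros(3);
    for c,p in((S,ps),(T,pt)):
        d=c.ray(*p);P=np.eye(3)-np.outer(d,d);A+=P;b+=P@c.c
    X=np.linalg.solve(A,b)
    return X, S.proj(X)[0]-ps, T.proj(X)[0]-pt
E
python3 - <<'E'
from h import *
print("mid",tri((282.3,132.),(235,197)));print("left",tri((269,126.5),(219,201)));print("short",tri((297.5,153),(257,195)))
for n,p in(("pink",(294,192)),("turq",(219,236))):print(n,T.onz(*p,.1))
# shaft profile rectified
g=S.im.mean(2).astype(np.float32)
for n,top in(("left",tri((269,126.5),(219,201))[0]),("mid",tri((282.3,132.),(235,197))[0])):
    zs=np.linspace(.09,.17,60);pr=[]
    for z in zs:
        p=S.proj([top[0],top[1],z])[0];
        x=(p[0]+np.arange(-7,7.1,.5)).astype(np.float32);pr.append(cv2.remap(g,x[None],np.full((1,len(x)),p[1],np.float32),cv2.INTER_LINEAR)[0])
    print(n,np.median(pr,0).round().astype(int))
E
```

```text
mid (array([0.57557384, 0.22582669, 0.17600617]), array([-0.33824855,  0.02135048]), array([ 0.15464628, -0.2787392 ]))
left (array([0.56106888, 0.27343922, 0.17578852]), array([ 0.2852405 , -0.01557074]), array([-0.12982989,  0.24066399]))
short (array([0.58880589, 0.16715613, 0.13409773]), array([-0.40774981,  0.0309995 ]), array([ 0.18387809, -0.32306207]))
pink [0.60439469 0.05803039 0.1       ]
turq [0.46246199 0.28473411 0.1       ]
left [137 136 136 135 131 120 105  88  77  76  77  77  78  77  77  77  76  75
  73  72  75  79  85  90  94  94  95  95  94]
mid [122 115 111 106  97  95  91  84  82  78  78  78  79  79  80  80  80  80
  79  77  76  76  80  85  89  92  91  92  93]
```

```bash
python3 - <<'E'
from h import *
g=T.im.mean(2)
# bar end discs/rack mask in top view
print("left",T.onz(219.2,200.8,.18),S.onz(269,126.5,.18));print("mid",T.onz(235.2,197.2,.18),S.onz(282.3,132.,.18))
print("short",T.onz(257,195,.135),S.onz(297.5,153,.135))
# rack top-face: bright mask, corners
m=((g>140)).astype(np.uint8);m[:180]=0;m[225:]=0;m[:,:205]=0;m[:,280:]=0
m=cv2.morphologyEx(m,cv2.MORPH_CLOSE,np.ones((9,9)))
n,l,st,c=cv2.connectedComponentsWithStats(m);k=1+np.argmax(st[1:,4]);print(st[k],cv2.minAreaRect(np.argwhere(l==k)[:,::-1].astype(np.float32)))
b=cv2.resize(T.im[180:230,205:285],None,fx=10,fy=10,interpolation=cv2.INTER_CUBIC)[...,::-1];
for i in range(0,80,10):cv2.putText(b,str(205+i),(i*10,12),0,.4,(0,0,255));cv2.line(b,(i*10,0),(i*10,500),(0,0,255),1)
for i in range(0,50,10):cv2.putText(b,str(180+i),(0,i*10+10),0,.4,(0,0,255));cv2.line(b,(0,i*10),(800,i*10),(0,0,255),1)
cv2.imwrite("pics/c4.png",b)
b=cv2.resize(T.im[175:235,365:445],None,fx=10,fy=10,interpolation=cv2.INTER_CUBIC)[...,::-1];
for i in range(0,80,10):cv2.putText(b,str(365+i),(i*10,12),0,.4,(0,0,255));cv2.line(b,(i*10,0),(i*10,600),(0,0,255),1)
for i in range(0,60,10):cv2.putText(b,str(175+i),(0,i*10+10),0,.4,(0,0,255));cv2.line(b,(0,i*10),(800,i*10),(0,0,255),1)
cv2.imwrite("pics/c5.png",b)
b=cv2.resize(S.im[238:323,340:440],None,fx=7,fy=7,interpolation=cv2.INTER_CUBIC)[...,::-1];
for i in range(0,100,10):cv2.putText(b,str(340+i),(i*7,12),0,.4,(0,0,255));cv2.line(b,(i*7,0),(i*7,600),(0,0,255),1)
for i in range(0,90,10):cv2.putText(b,str(238+i),(0,i*7+10),0,.4,(0,0,255));cv2.line(b,(0,i*7),(800,i*7),(0,0,255),1)
cv2.imwrite("pics/c6.png",b)
E
```

```text
left [0.5618913  0.27157229 0.18      ] [0.55680248 0.26654687 0.18      ]
mid [0.57363791 0.22484826 0.18      ] [0.57298054 0.21887504 0.18      ]
short [0.5876825  0.16753991 0.135     ] [0.58909539 0.1653874  0.135     ]
[ 214  184   62   39 1417] ((244.5955352783203, 203.32484436035156), (24.999937057495117, 57.61836242675781), 73.61045837402344)Traceback (most recent call last):
  File "<stdin>", line 11, in <module>
cv2.error: OpenCV(4.12.0) :-1: error: (-5:Bad argument) in function 'putText'
> Overload resolution failed:
>  - Layout of the output array img is incompatible with cv::Mat
>  - Expected Ptr<cv::UMat> for argument 'img'
```

```bash
cat >> h.py <<'E'
def grid(im,x0,y0,w,h,k,out,st=10):
    b=np.ascontiguousarray(cv2.resize(im[y0:y0+h,x0:x0+w],None,fx=k,fy=k,interpolation=cv2.INTER_NEAREST)[...,::-1])
    for i in range(0,w,st):cv2.putText(b,str(x0+i),(i*k,12),0,.4,(0,0,255));cv2.line(b,(i*k,0),(i*k,h*k),(0,0,255),1)
    for i in range(0,h,st):cv2.putText(b,str(y0+i),(0,i*k+10),0,.4,(0,0,255));cv2.line(b,(0,i*k),(w*k,i*k),(0,0,255),1)
    cv2.imwrite(out,b)
E
python3 - <<'E'
from h import *
grid(T.im,205,180,80,50,10,"pics/c4.png");grid(T.im,365,175,80,60,10,"pics/c5.png");grid(S.im,340,238,100,85,7,"pics/c6.png")
E
```

```text
(no output)
```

View pics/c4.png

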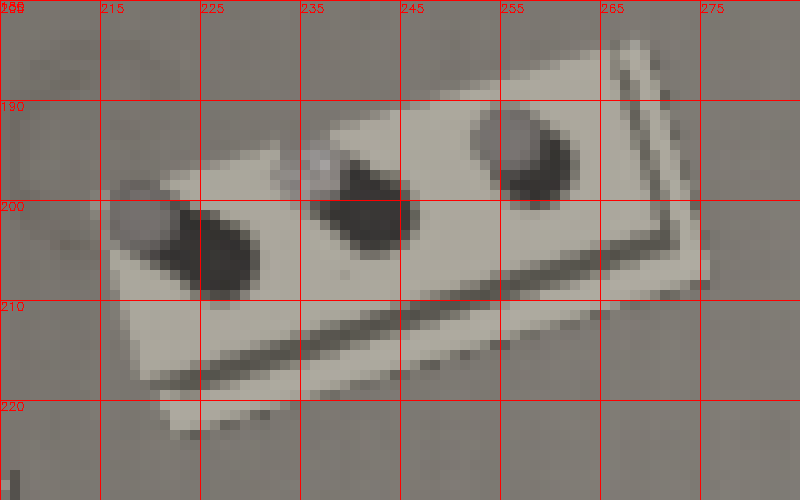

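View pics/c5.png

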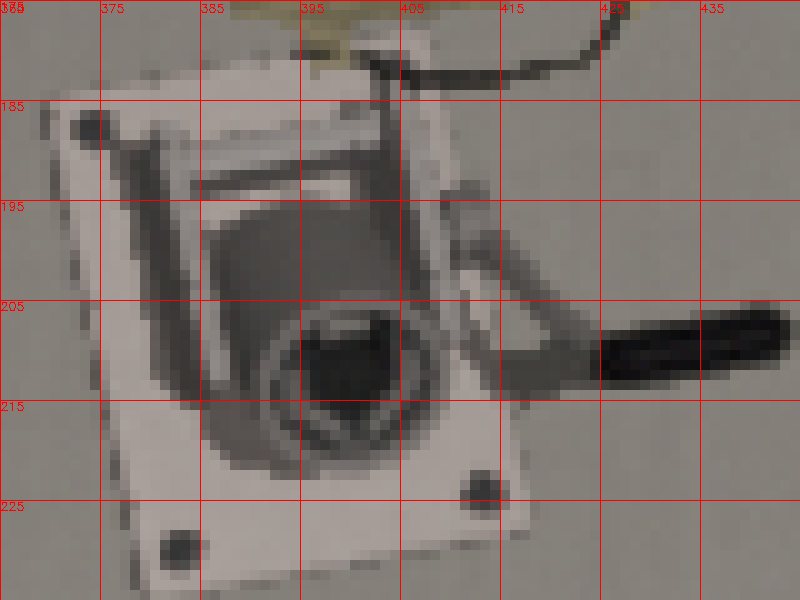

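View pics/c6.png

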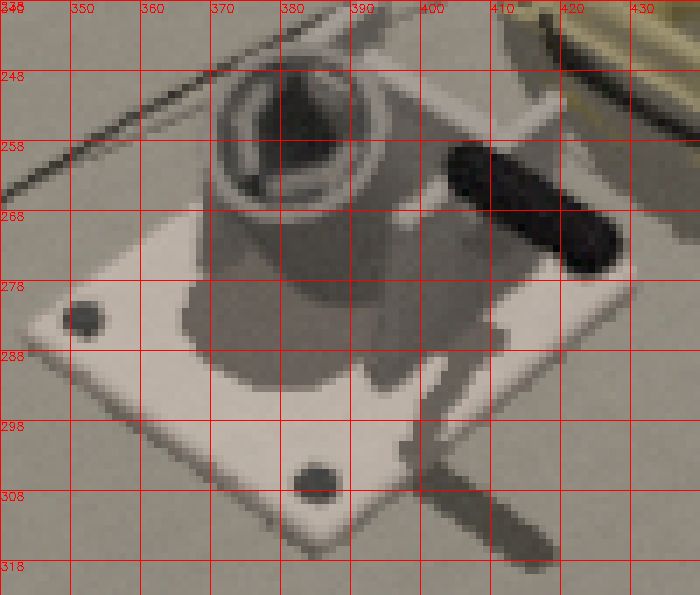

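```bash
python3 - <<'E'
from h import *
f=lambda x,y,x0,y0,k:(x0+x/k-.5,y0+y/k-.5)
print("bars top:")
L=T.onz(*f(143,215,205,180,10),.18);M=T.onz(*f(310,170,205,180,10),.18);H=T.onz(*f(508,140,205,180,10),.135)
print(L,M,H,np.linalg.norm(L-M),np.linalg.norm((H-M)[:2]))
print("mid tri",tri((282.2,131.7),f(310,170,205,180,10)))
# rack foot plate corners z=.01 and top face
for p in((185,435),(710,285),(645,40)):print("foot",T.onz(*f(*p,205,180,10),.01))
for p in((140,383),(665,240),(612,50)):print("rtop",T.onz(*f(*p,205,180,10),.07))
print("plate top")
P=[T.onz(*f(*p,365,175,10),.012) for p in((48,103),(145,597),(525,533))];print(P,np.linalg.norm(P[0]-P[1]),np.linalg.norm(P[1]-P[2]))
Q=[S.onz(*f(*p,340,238,7),.012) for p in((25,335),(315,545),(632,280))];print(Q,np.linalg.norm(Q[0]-Q[1]),np.linalg.norm(Q[1]-Q[2]))
for a,b in((P[1],P[2]),(Q[0],Q[1])): print("yaw from front edge",np.degrees(np.arctan2(*( (a-b)[[1,0]])))-90)
for a,b in((P[1],P[0]),(Q[1],Q[2])): print("yaw side edge",np.degrees(np.arctan2(*( (b-a)[[1,0]]))))
s=[T.onz(*f(*p,365,175,10),.012) for p in((94,130),(180,550),(483,495))];print("screws",s,"centre",(s[0]+s[2])/2, S.onz(*f(83,320,340,238,7),.012),S.onz(*f(317,483,340,238,7),.012))
print("mouth",tri(f(301,133,340,238,7),f(350,382,365,175,10)))
# grip ends: side (462,162)-(600,248), top (605,358)-(780,330)
print("grip",tri(f(534,208,340,238,7),f(693,345,365,175,10)))
E
```

```text
bars top:
[0.56127199 0.27272324 0.18      ] [0.5757339  0.22406087 0.18      ] [0.59215724 0.17290452 0.135     ] 0.05076586745426971 0.05372800268269929
mid tri (array([0.57591585, 0.22462341, 0.17747643]), array([ 0.05942404, -0.00386521]), array([-0.02709581,  0.04900455]))
foot [0.50954666 0.29394355 0.01      ]
foot [0.56290791 0.12360659 0.01      ]
foot [0.64370422 0.14808334 0.01      ]
rtop [0.52112883 0.29600529 0.07      ]
rtop [0.57035722 0.1317749  0.07      ]
rtop [0.63069908 0.15094207 0.07      ]
plate top
[array([ 0.64636196, -0.18203116,  0.012     ]), array([ 0.4852754 , -0.21524436,  0.012     ]), array([ 0.50896327, -0.33763197,  0.012     ])] 0.1644749121725419 0.12465890068746242
[array([ 0.48151918, -0.22042367,  0.012     ]), array([ 0.50652653, -0.34193702,  0.012     ]), array([ 0.66801225, -0.30806189,  0.012     ])] 0.12405991585534294 0.16500048975233395
yaw from front edge 10.95403696336102
yaw from front edge 11.629063512922372
yaw side edge 11.650120580426135
yaw side edge 11.84724854265662
screws [array([ 0.63774045, -0.1971723 ,  0.012     ]), array([ 0.50076063, -0.22640713,  0.012     ]), array([ 0.52095628, -0.324101  ,  0.012     ])] centre [ 0.57934837 -0.26063665  0.012     ] [ 0.5015689  -0.22500303  0.012     ] [ 0.52275033 -0.32235643  0.012     ]
mouth (array([ 0.54789928, -0.26813747,  0.10575936]), array([-0.54016325,  0.05784962]), array([ 0.22099592, -0.3169723 ]))
grip (array([ 0.55600809, -0.36308249,  0.1463737 ]), array([ 0.05576037, -0.00629299]), array([-0.02309473,  0.02996018]))
```

```bash
cat >> h.py <<'E'
yaw=np.radians(11.8);ux=np.array([np.cos(yaw),np.sin(yaw),0]);uy=np.array([-ux[1],ux[0],0]);uz=np.array([0,0,1.])
th=np.radians(32);ax=-np.sin(th)*ux+np.cos(th)*uz;ex=np.cos(th)*ux+np.sin(th)*uz
E
python3 - <<'E'
from h import *
m=np.array([.5485,-.2672,.108])
f=lambda x,y,x0,y0,k:(x0+x/k-.5,y0+y/k-.5)
print(S.onz(*f(301,133,340,238,7),.108),T.onz(*f(350,382,365,175,10),.108))
for n,c,x0,y0,w,h,k in(("T",T,380,190,45,40,13),("S",S,362,238,45,40,13)):
    b=np.ascontiguousarray(cv2.resize(c.im[y0:y0+h,x0:x0+w],None,fx=k,fy=k,interpolation=cv2.INTER_NEAREST)[...,::-1])
    b=np.clip(b*1.5,0,255).astype(np.uint8)
    for r in(.031,):
        a=np.linspace(0,2*np.pi,60);P=m+r*(np.outer(np.cos(a),ex)+np.outer(np.sin(a),uy))
        q=((c.proj(P)-[x0,y0]+.5)*k).astype(int);cv2.polylines(b,[q],True,(0,255,0),1)
    q=((c.proj(m)[0]-[x0,y0]+.5)*k).astype(int);cv2.circle(b,tuple(int(v) for v in q),3,(0,0,255),-1)
    cv2.imwrite(f"pics/o{n}.png",b)
print("pump",T.onz(305,148,.2),"jar",T.onz(308,220,.075),"roll",T.onz(317,256,.04))
E
python3 -c "
import cv2,numpy as np
a=cv2.imread('pics/oT.png');b=cv2.imread('pics/oS.png');c=np.vstack([a,b]);cv2.imwrite('pics/o1.png',cv2.resize(np.hstack([a,b]),(800,356)))"
```

```text
[ 0.54734372 -0.27046463  0.108     ] [ 0.54667443 -0.26714325  0.108     ]
pump [0.7209935 0.0226289 0.2      ] jar [0.52047736 0.01318813 0.075     ] roll [ 0.40978316 -0.01707359  0.04      ]
```

View pics/o1.png

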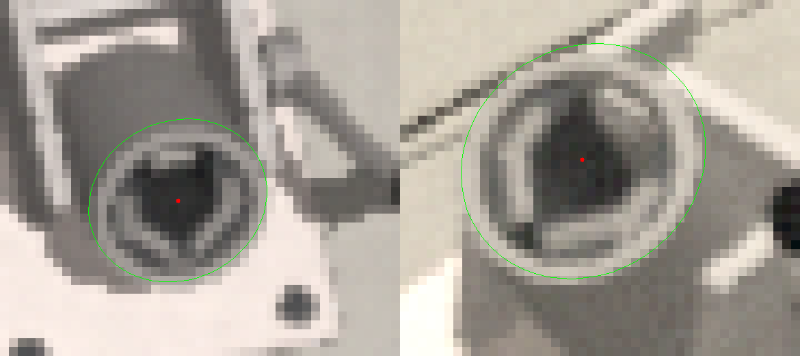

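```bash
cat >> h.py <<'E'
from scipy.spatial.transform import Rotation as Ro
def st():
    from cell import bot
    return bot.read_state()
def go(p,Rt,s=None):
    s=s or st();R=Ro.from_euler("xyz",s["tcp_rot"],degrees=True).as_matrix()
    rv=np.degrees(Ro.from_matrix(R.T@Rt).as_rotvec());d=R.T@(np.array(p)-s["tcp_pos"])*100
    print("clk",round(s["clock"],2),"tcp",s["tcp_pos"].round(4),s["tcp_rot"].round(2),"F",s["ft_force"].round(1),"w",round(s["gripper_width"],3),"q",s["qpos"].round(0))
    print("turn",rv.round(2),"shift cm",d.round(2),"dist",np.linalg.norm(d).round(2))
def Rdown(y): return Ro.from_euler("xyz",[180,0,y],degrees=True).as_matrix()
Rin=np.column_stack([ex,-uy,-ax])   # tool x = ex, z = -ax
E
python3 - <<'E'
from h import *
print(np.linalg.det(Rin));go([.5758,.224,.235],Rdown(16.7))
E
```

```text
0.9999999999999999
clk 0.1 tcp [0.1695 0.6011 0.2219] [1.7999e+02 8.0000e-02 7.4260e+01] F [0.3 0.1 0.3] w 1.003 q [-78.  24.  -1.  91.   0.  65.  -5.]
turn [5.000e-02 7.000e-02 5.756e+01] shift cm [-25.28  49.34  -1.27] dist 55.45
```

Request:
drive_tool --targets '[[[0,0,6.4,-2.8,5.5,-1.3,-1],[0,0,12.8,-5.6,11,-1.3,-1],[0,0,19.2,-8.4,16.5,-1.3,-1],[0,0,25.6,-11.2,22,-1.3,-1],[0,0,32,-14,27.5,-1.3,-1],[0,0,38.4,-16.8,33,-1.3,-1],[0,0,45,-19.7,38.5,-1.3,-1],[0,0,51.5,-22.6,44,-1.3,-1]]]'

```text
clock: 1.1
tcp_pos: [0.5328, 0.2631, 0.2355]
tcp_rot: [-180.0, 0.0, 22.6]
ft_force: [0.6, 0.5, -0.7]
gripper_width: 0.999
```

```bash
python3 - <<'E'
from h import *
go([.5758,.224,.235],Rdown(16.7))
E
```

```text
clk 1.1 tcp [0.5328 0.2631 0.2355] [-1.7999e+02  1.0000e-02  2.2560e+01] F [ 0.6  0.5 -0.7] w 0.999 q [-46.  20.  20.  96.  -8.  65.  -1.]
turn [-0.01  0.01  5.86] shift cm [2.47 5.26 0.05] dist 5.82
```

Request:
drive_tool --targets '[[[0,0,3,1.25,2.65,0,-1],[0,0,5.9,2.5,5.25,0,-1],[0,0,5.9,2.5,5.25,0,-1]]]'

```text
clock: 1.48
tcp_pos: [0.5761, 0.2247, 0.2353]
tcp_rot: [180.0, 0.0, 16.7]
ft_force: [-0.4, 0.0, -0.7]
gripper_width: 1.001
```

```bash
python3 - <<'E'
from h import *
from cell import get_image
go([.5758,.224,.121],Rdown(16.7))
for n in("side","top"):
    d=get_image(n);np.savez(f"{n}1.npz",**d)
S=C("side1.npz");T=C("top1.npz")
grid(S.im,240,90,80,70,8,"pics/d1.png");grid(T.im,195,170,80,60,8,"pics/d2.png")
a=cv2.imread("pics/d1.png");b=cv2.imread("pics/d2.png");b=cv2.copyMakeBorder(b,0,80,0,0,0)
cv2.imwrite("pics/d3.png",cv2.resize(np.hstack([a,b]),(800,350)))
E
```

```text
clk 1.48 tcp [0.5761 0.2247 0.2353] [1.7996e+02 2.0000e-02 1.6720e+01] F [-0.4  0.  -0.7] w 1.001 q [-42.  23.  22.  93.  -9.  66.  -1.]
turn [0.04 0.02 0.02] shift cm [-0.05  0.05 11.43] dist 11.43
```

View pics/d3.png

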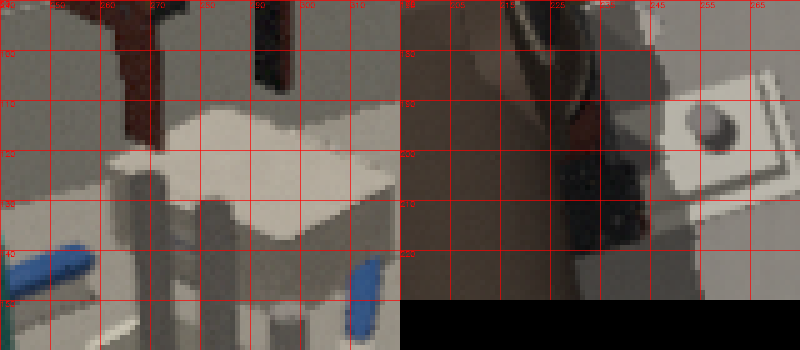

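```bash
python3 - <<'E'
from h import *
x=np.array([.958,.287,0])
p=np.array([.5761,.2247,.2353])
print(S.proj([p,p-.0505*x,p+.0505*x,[.5758,.224,.18]]))
E
```

```text
[[281.45935511 112.63311312]
 [268.02064193 119.01556529]
 [294.29574227 106.53672384]
 [282.29588972 130.98728503]]
```

Request:
drive_tool --targets '[[[0,0,0,0,0,4,-1],[0,0,0,0,0,8,-1],[0,0,0,0,0,11.4,-1],[0,0,0,0,0,11.4,-1],[0,0,0,0,0,11.4,1],[0,0,0,0,0,11.4,1],[0,0,0,0,0,11.4,1],[0,0,0,0,0,11.4,1]]]' --force 50

```text
clock: 2.58
tcp_pos: [0.5754, 0.226, 0.1223]
tcp_rot: [-180.0, -0.1, 16.9]
ft_force: [0.1, 0.4, -0.5]
gripper_width: 0.585
```

Request:
drive_tool --targets '[[[0,0,0,0,0,0,1],[0,0,0,0,0,0,1],[0,0,0,0,0,0,1],[0,0,0,0,0,0,1]]]'

```text
clock: 3.08
tcp_pos: [0.5751, 0.2258, 0.1216]
tcp_rot: [180.0, 0.0, 16.9]
ft_force: [-0.3, 0.4, -0.2]
gripper_width: 0.227
```

Request:
drive_tool --targets '[[[0,0,0,0,0,0,1],[0,0,0,0,0,0,1],[0,0,0,0,0,0,1]]]'

```text
clock: 3.45
tcp_pos: [0.5751, 0.2259, 0.1216]
tcp_rot: [180.0, 0.0, 16.9]
ft_force: [0.2, -0.6, -0.2]
gripper_width: 0.223
```

```bash
python3 - <<'E'
from h import *
for i in range(3):
    s=st();print(s["gripper_width"]*88,s["tcp_pos"],s["tcp_rot"],s["ft_force"])
E
```

```text
19.645285269651136 [0.5751     0.22587564 0.12157997] [1.79999397e+02 5.50598046e-03 1.68545765e+01] [ 0.19897729 -0.57413609 -0.24482192]
19.645285269651136 [0.5751     0.22587564 0.12157997] [1.79999397e+02 5.50598046e-03 1.68545765e+01] [ 0.19897729 -0.57413609 -0.24482192]
19.645285269651136 [0.5751     0.22587564 0.12157997] [1.79999397e+02 5.50598046e-03 1.68545765e+01] [ 0.19897729 -0.57413609 -0.24482192]
```

The opening reads 19.6 mm, which fits the 20 mm hex better than the 22 mm round bar. Before lifting, I'll check how the reading changes with grip force.

Request:
drive_tool --targets '[[[0,0,0,0,0,0,1],[0,0,0,0,0,0,1]]]' --force 5

```text
clock: 3.7
tcp_pos: [0.5751, 0.2258, 0.1216]
tcp_rot: [180.0, 0.0, 16.9]
ft_force: [0.1, -0.2, -0.2]
gripper_width: 0.229
```

```bash
python3 - <<'E'
from h import *
from cell import get_image
s=st();print(s["gripper_width"]*88,s["clock"])
d=get_image("side");np.savez("side2.npz",**d)
grid(d["pixels"],250,105,60,75,8,"pics/e1.png")
E
```

```text
20.177295174754136 3.7
```

View pics/e1.png

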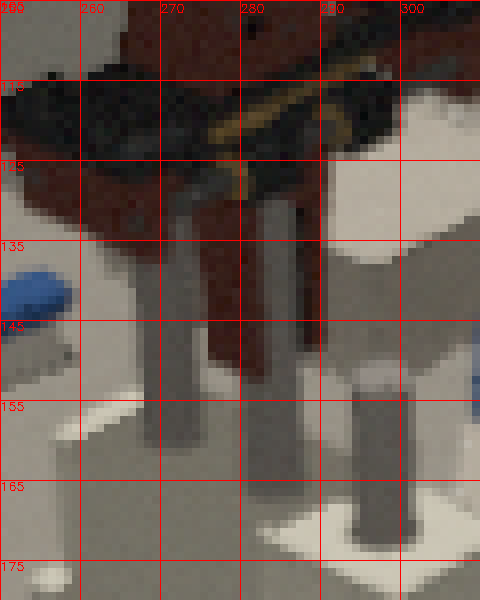

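The reading stays near 20.2 mm at 5 N, and a 22 mm bar should read 22. So the middle bar may be the hex, despite its bright end. Gripping the left bar the same way will settle it.

Request:
drive_tool --targets '[[[0,0,0,0,0,0,0],[0,0,0,0,0,0,0],[0,0,0,0,0,0,0],[0,0,0,0,0,-3,0],[0,0,0,0,0,-7,0],[0,0,0,0,0,-10.5,0],[0,0,0,0,-2.5,-10.5,0],[0,0,0,0,-5.1,-10.5,0]]]'

```text
clock: 4.75
tcp_pos: [0.5605, 0.2751, 0.2275]
tcp_rot: [-180.0, -0.1, 16.8]
ft_force: [-0.5, -0.1, -0.4]
gripper_width: 0.502
```

Request:
drive_tool --targets '[[[0,0,0,0,0,0,0],[0,0,0,0,0,0,0]]]'

```text
clock: 5.0
tcp_pos: [0.5607, 0.2737, 0.2266]
tcp_rot: [180.0, 0.0, 16.8]
ft_force: [0.7, -0.6, -0.4]
gripper_width: 0.501
```

```bash
python3 - <<'E'
from h import *
from cell import get_image
go([.5611,.2733,.121],Rdown(16.7))
for n in("side","top"):
    d=get_image(n);np.savez(f"{n}3.npz",**d)
S=C("side3.npz");T=C("top3.npz")
grid(S.im,240,90,80,70,8,"pics/f1.png");grid(T.im,195,170,80,60,8,"pics/f2.png")
a=cv2.imread("pics/f1.png");b=cv2.imread("pics/f2.png");b=cv2.copyMakeBorder(b,0,80,0,0,0)
cv2.imwrite("pics/f3.png",cv2.resize(np.hstack([a,b]),(800,350)))
E
```

```text
clk 5.0 tcp [0.5607 0.2737 0.2266] [179.95   0.    16.82] F [ 0.7 -0.6 -0.4] w 0.501 q [-46.  24.  21.  92.  -9.  65.  -6.]
turn [0.05 0.   0.12] shift cm [ 0.03  0.04 10.56] dist 10.56
```

View pics/f3.png

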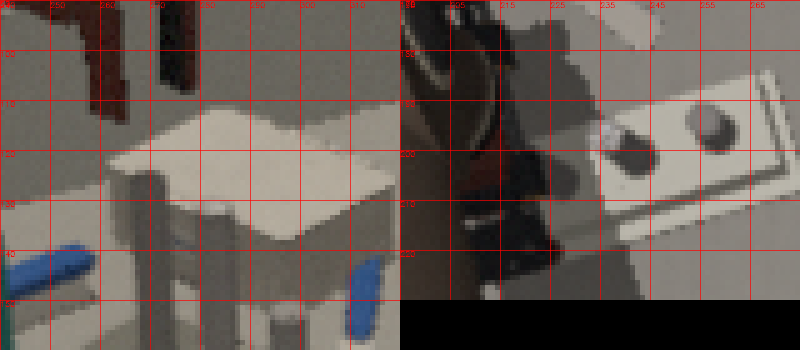

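Request:
drive_tool --targets '[[[0,0,0,0,0,4,0],[0,0,0,0,0,8,0],[0,0,0,0,0,10.5,0],[0,0,0,0,0,10.5,0],[0,0,0,0,0,10.5,1],[0,0,0,0,0,10.5,1],[0,0,0,0,0,10.5,1],[0,0,0,0,0,10.5,1]]]' --force 5

```text
clock: 6.1
tcp_pos: [0.5608, 0.275, 0.1229]
tcp_rot: [-180.0, -0.1, 16.9]
ft_force: [-1.3, -0.5, 6.8]
gripper_width: 0.249
```

Request:
drive_tool --targets '[[[0,0,0,0,0,0,1],[0,0,0,0,0,0,1],[0,0,0,0,0,0,1]]]'

```text
clock: 6.48
tcp_pos: [0.5607, 0.275, 0.1228]
tcp_rot: [-180.0, -0.1, 16.9]
ft_force: [-1.7, -0.3, 6.4]
gripper_width: 0.25
```

Request:
drive_tool --targets '[[[0,0,0,0,0,0,1],[0,0,0,0,0,0,1],[0,0,0,0,0,0,1]]]' --force 50

```text
clock: 6.85
tcp_pos: [0.5606, 0.2749, 0.1229]
tcp_rot: [-180.0, -0.1, 16.9]
ft_force: [-2.3, -1.1, 7.4]
gripper_width: 0.248
```

The left bar reads 22.0 mm at 5 N and 21.8 mm at 50 N. So left is the round spindle and the middle one is the hex, which stays. There's an unexplained 7 N pushing up, so I'll look before lifting.

```bash
python3 - <<'E'
from h import *
from cell import get_image
print("turq", tri((237.5,138.5),(219.3,236.5)), S.onz(242,189,0))
for n in("side","top"):
    d=get_image(n);np.savez(f"{n}4.npz",**d)
S=C("side4.npz");T=C("top4.npz")
grid(S.im,220,90,90,110,6,"pics/g1.png");grid(T.im,180,160,100,90,5,"pics/g2.png")
E
```

```text
turq (array([0.45869422, 0.26769235, 0.16975536]), array([-0.4150499 ,  0.01171959]), array([ 0.17254802, -0.34519014])) [0.45862339 0.27076218 0.        ]
```

View pics/g1.png

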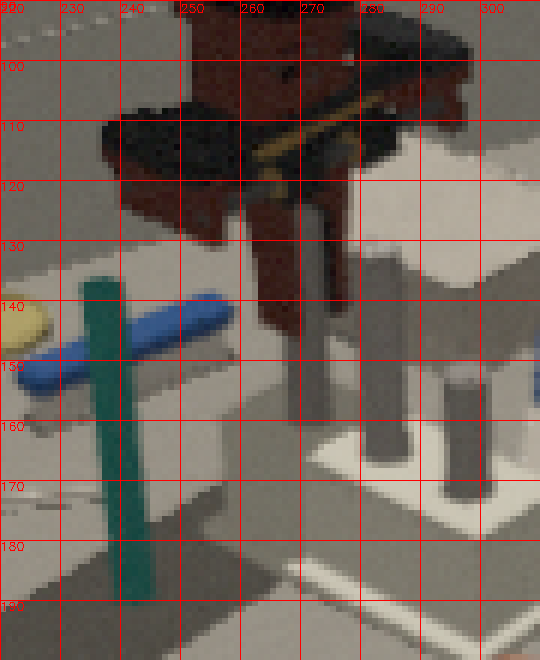

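View pics/g2.png

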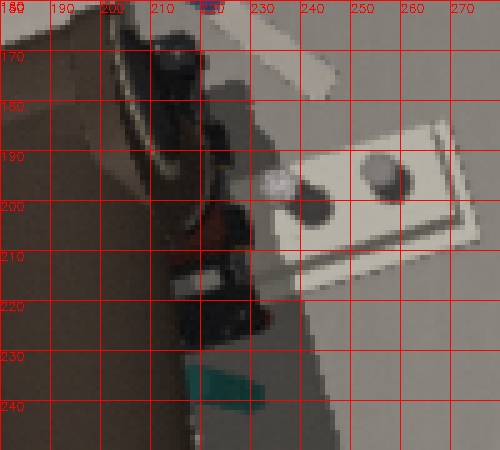

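Nothing else is being touched: the turquoise bar stands clear and the hex is still in its socket. Lifting straight up.

Request:
drive_tool --targets '[[[0,0,0,0,0,-1,1],[0,0,0,0,0,-2.5,1],[0,0,0,0,0,-4.5,1],[0,0,0,0,0,-7,1],[0,0,0,0,0,-10,1],[0,0,0,0,0,-14,1],[0,0,0,0,0,-18,1],[0,0,0,0,0,-21,1]]]'

```text
clock: 7.95
tcp_pos: [0.5605, 0.2745, 0.3345]
tcp_rot: [-180.0, -0.1, 16.8]
ft_force: [-0.2, 0.1, -3.1]
gripper_width: 0.241
```

```bash
python3 - <<'E'
from h import *
m=np.array([.548,-.2675,.108])
# grasp: bar centre relative TCP later; target TCP: foot 30mm outside mouth + 1.8mm ex*0.6
go(m+.001*ex+ax*(.065+.0187*0-0.0187+.04+.03),Rin)
print(m+.001*ex+ax*.1)
E
```

```text
clk 7.95 tcp [0.5605 0.2745 0.3345] [-1.7997e+02 -1.2000e-01  1.6840e+01] F [-0.2  0.1 -3.1] w 0.241 q [-47.  20.  22.  84.  -8.  78.  -7.]
turn [-1.44 31.86  4.9 ] shift cm [-22.98  50.99  12.66] dist 57.34
[ 0.49695806 -0.27816322  0.19333473]
```

```bash
python3 - <<'E'
from h import *
go([.475,-.283,.31],Rin)
E
```

```text
clk 7.95 tcp [0.5605 0.2745 0.3345] [-1.7997e+02 -1.2000e-01  1.6840e+01] F [-0.2  0.1 -3.1] w 0.241 q [-47.  20.  22.  84.  -8.  78.  -7.]
turn [-1.44 31.86  4.9 ] shift cm [-24.34  50.89   2.37] dist 56.46
```

Request:
drive_tool --targets '[[[0,3,0.5,-2.0,4.2,0.2,1],[0,6,1,-4.4,9.2,0.4,1],[0,9,1.5,-6.8,14.2,0.6,1],[0,12,2,-9.2,19.2,0.8,1],[0,15,2.5,-11.6,24.2,1.0,1],[-0.5,19,3,-14,29.2,1.3,1],[-1,23,3.5,-16.4,34.2,1.6,1],[-1.2,26,4,-18.8,39.2,1.8,1]]]'

```text
clock: 8.95
tcp_pos: [0.4927, -0.157, 0.3141]
tcp_rot: [179.8, -26.2, 12.8]
ft_force: [1.3, 0.2, -3.3]
gripper_width: 0.244
```

```bash
python3 - <<'E'
from h import *
go([.4747,-.283,.2300],Rin)
E
```

```text
clk 8.95 tcp [ 0.4927 -0.157   0.3141] [179.77 -26.2   12.78] F [ 1.3  0.2 -3.3] w 0.244 q [-29.  -9.  46. 119.  -9.  45.  37.]
turn [-0.25  5.8   0.87] shift cm [-7.79 11.87  5.59] dist 15.26
```

Request:
drive_tool --targets '[[[0,2,0.3,-1.9,3,1.4,1],[0,4,0.6,-3.9,6,2.8,1],[-0.2,5.8,0.9,-5.8,9,4.2,1],[-0.2,5.8,0.9,-7.8,11.9,5.6,1],[-0.2,5.8,0.9,-7.8,11.9,5.6,1],[-0.2,5.8,0.9,-7.8,11.9,5.6,1]]]'

```text
clock: 9.7
tcp_pos: [0.4749, -0.2829, 0.2291]
tcp_rot: [180.0, -31.7, 11.7]
ft_force: [0.8, -0.1, -3.8]
gripper_width: 0.244
```

```bash
python3 - <<'E'
from h import *
from cell import get_image
go([.4747,-.283,.2300],Rin)
for n in("side","top"):
    d=get_image(n);np.savez(f"{n}5.npz",**d)
S=C("side5.npz");T=C("top5.npz")
grid(S.im,330,190,110,110,6,"pics/h1.png");grid(T.im,355,165,100,85,7,"pics/h2.png")
E
```

```text
clk 9.7 tcp [ 0.4749 -0.2829  0.2291] [180.   -31.71  11.69] F [ 0.8 -0.1 -3.8] w 0.244 q [-17.  14.  69. 123. -57.  51.  99.]
turn [ 0.06  0.29 -0.09] shift cm [ 0.03  0.   -0.09] dist 0.09
```

View pics/h1.png

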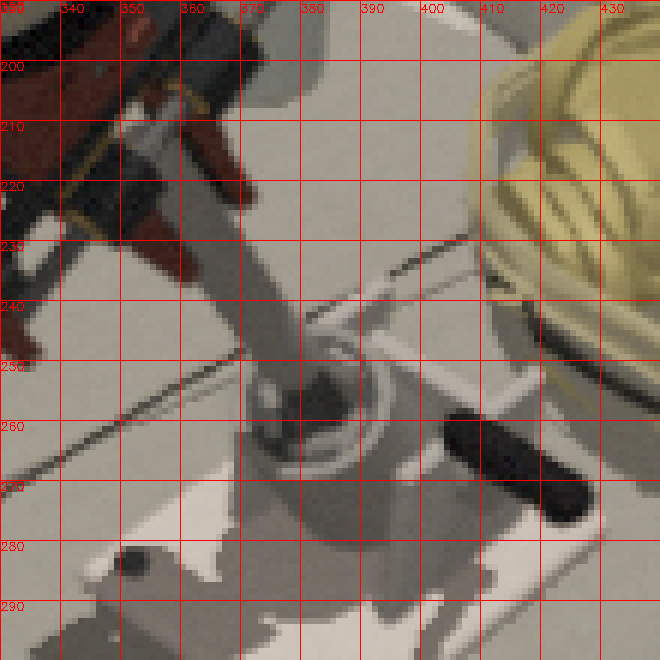

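View pics/h2.png

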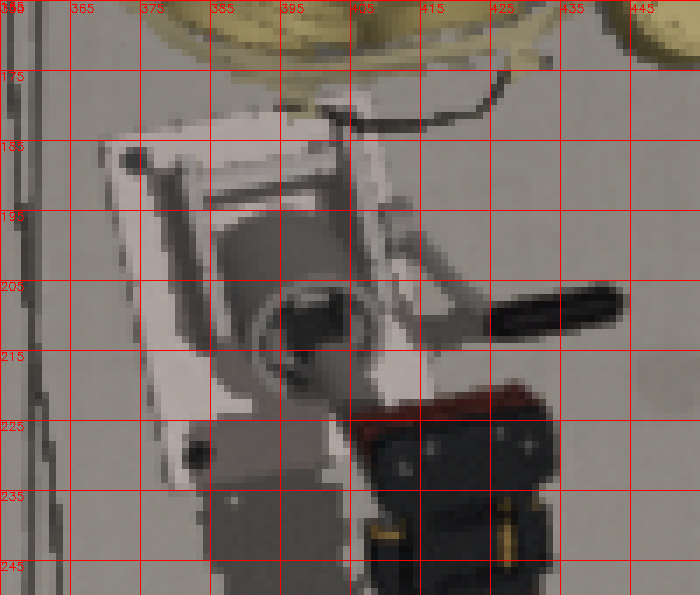

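```bash
cat >> h.py <<'E'
def chk(k,tcp,rot,m,out,L=.1129):
    R=Ro.from_euler("xyz",rot,degrees=True).as_matrix();z=R[:,2];foot=tcp+L*z
    o=[]
    for n,x0,y0,w,h in(("side",350,210,56,70),("top",378,190,56,70)):
        c=C(f"{n}{k}.npz");K=7
        b=np.ascontiguousarray(cv2.resize(c.im[y0:y0+h,x0:x0+w],None,fx=K,fy=K,interpolation=cv2.INTER_NEAREST)[...,::-1]);b=np.clip(b*1.7,0,255).astype(np.uint8)
        def ln(a,d,col):
            q=((c.proj([a,d])-[x0,y0]+.5)*K).round().astype(int);cv2.line(b,tuple(map(int,q[0])),tuple(map(int,q[1])),col,1)
        v=foot-c.c;s=np.cross(v,z);s/=np.linalg.norm(s)
        for sg in(-.011,.011):ln(foot+sg*s,foot-.1*z+sg*s,(0,255,0))
        a=np.linspace(0,2*np.pi,40);P=foot+.011*(np.outer(np.cos(a),R[:,0])+np.outer(np.sin(a),R[:,1]))
        cv2.polylines(b,[((c.proj(P)-[x0,y0]+.5)*K).astype(int)],True,(0,255,0),1)
        ln(m,m+.1*ax,(0,0,255));o.append(b)
    cv2.imwrite(out,np.hstack(o))
E
python3 - <<'E'
from h import *
chk(5,np.array([.4749,-.2829,.2291]),[180,-31.71,11.69],np.array([.548,-.2675,.108])+.0018*ex,"pics/i1.png")
E
```

```text
(no output)
```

View pics/i1.png

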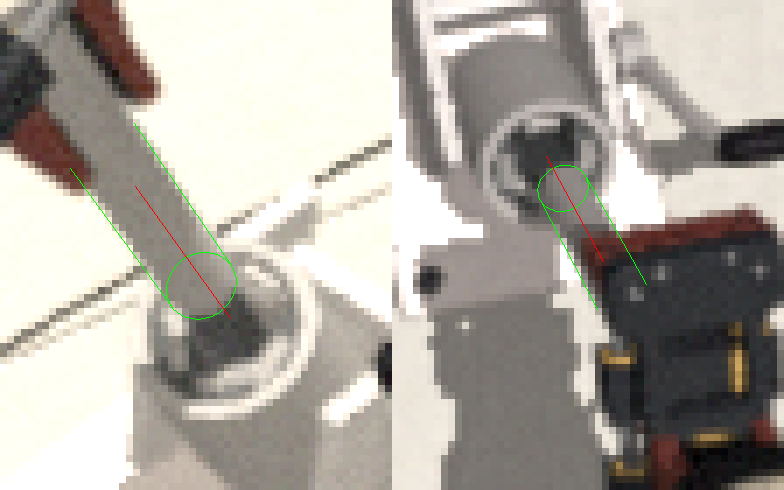

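Both views show the bar where the arm pose predicts it, in line with the bore, with its foot about 30 mm out. But joint 5 is at -57°, close to its -59.2° limit, so I'll advance a little and watch which way it goes.

Request:
drive_tool --targets '[[[0,0.3,0,0,0,0.4,1],[0,0.3,0,0,0,0.8,1],[0,0.3,0,0,0,1.2,1],[0,0.3,0,0,0,1.2,1]]]'

```text
clock: 10.3
tcp_pos: [0.4824, -0.2796, 0.2196]
tcp_rot: [-180.0, -32.2, 11.9]
ft_force: [0.5, -0.2, -2.3]
gripper_width: 0.243
```

```bash
python3 - <<'E'
from h import *
m=np.array([.548,-.2675,.108])+.0012*ex
go(m+ax*.1309,Rin)
print(st()["qpos"])
E
```

```text
clk 10.3 tcp [ 0.4824 -0.2796  0.2196] [-179.98  -32.15   11.88] F [ 0.5 -0.2 -2.3] w 0.243 q [-12.  14.  63. 123. -58.  49.  99.]
turn [-0.07 -0.15  0.07] shift cm [-0.14  0.15 -0.09] dist 0.23
[-12.16859255  13.92829272  62.62019536 123.15419135 -58.03952607
  48.82372952  99.46216794]
```

Request:
drive_tool --targets '[[[0,0,0,0,0,0,1],[0,0,0,0,0,0,1]]]'

```text
clock: 10.55
tcp_pos: [0.4821, -0.2803, 0.2195]
tcp_rot: [180.0, -32.1, 11.8]
ft_force: [0.1, 0.2, -3.4]
gripper_width: 0.24
```

```bash
python3 - <<'E'
from h import *
from cell import get_image
m=np.array([.548,-.2675,.108])+.0012*ex
go(m+ax*.1309,Rin)
s=st();print(s["qpos"])
for n in("side","top"):
    d=get_image(n);np.savez(f"{n}6.npz",**d)
chk(6,s["tcp_pos"],s["tcp_rot"],m,"pics/j1.png")
E
```

```text
clk 10.55 tcp [ 0.4821 -0.2803  0.2195] [179.99 -32.12  11.84] F [ 0.1  0.2 -3.4] w 0.24 q [-12.  14.  63. 123. -58.  49.  99.]
turn [-0.01 -0.12  0.03] shift cm [-0.1   0.09 -0.08] dist 0.16
[-12.19369342  13.97450136  62.72696776 123.14687838 -58.04783332
  48.83317111  99.47773926]
```

View pics/j1.png

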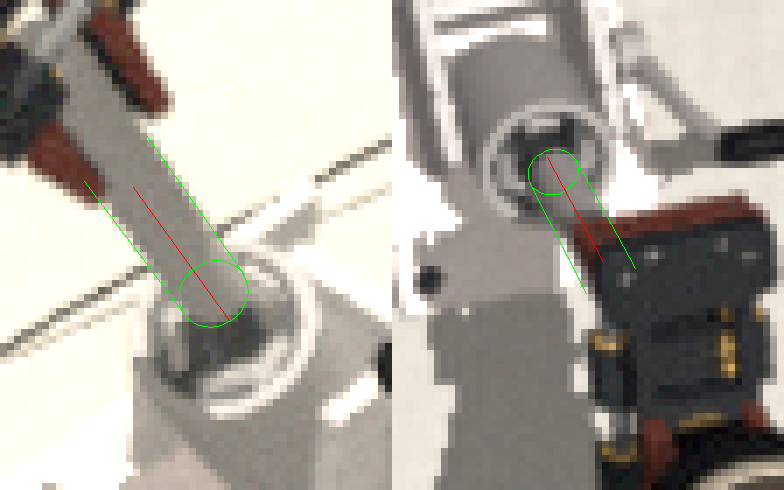

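Request:
drive_tool --targets '[[[0,-0.1,0,-0.1,0.09,0.3,1],[0,-0.1,0,-0.1,0.09,0.6,1],[0,-0.1,0,-0.1,0.09,0.9,1],[0,-0.1,0,-0.1,0.09,1.2,1],[0,-0.1,0,-0.1,0.09,1.5,1],[0,-0.1,0,-0.1,0.09,1.8,1],[0,-0.1,0,-0.1,0.09,2.1,1],[0,-0.1,0,-0.1,0.09,2.1,1]]]'

```text
clock: 11.65
tcp_pos: [0.4924, -0.2789, 0.201]
tcp_rot: [-180.0, -32.0, 11.8]
ft_force: [0.3, -0.3, -3.8]
gripper_width: 0.244
```

```bash
cat >> h.py <<'E'
m0=np.array([.548,-.2675,.108])+.0012*ex
def loc():
    s=st();R=Ro.from_euler("xyz",s["tcp_rot"],degrees=True).as_matrix();d=s["tcp_pos"]+.1129*R[:,2]-m0
    print("clk",round(s["clock"],2),"foot ex,uy,ax mm",(d@ex*1e3).round(2),(d@uy*1e3).round(2),(d@ax*1e3).round(2),"F ex,uy,ax",[(s["ft_force"]@v).round(1) for v in(ex,uy,ax)],"M",s["moment"].round(2),"q",s["qpos"].round(1),"w",round(s["gripper_width"],3),"rot",s["tcp_rot"].round(2))
E
python3 -c "
from h import *
loc();go(m0+ax*(.1129-.02),Rin)"
```

```text
clk 11.65 foot ex,uy,ax mm -0.02 0.28 -4.0 F ex,uy,ax [np.float64(-1.8), np.float64(-0.3), np.float64(-3.3)] M [-0.29  0.97  0.02] q [ -2.5  14.1  49.9 123.2 -58.6  44.8  99.2] w 0.244 rot [-179.98  -32.02   11.83]
clk 11.65 tcp [ 0.4924 -0.2789  0.201 ] [-179.98  -32.02   11.83] F [ 0.3 -0.3 -3.8] w 0.244 q [ -3.  14.  50. 123. -59.  45.  99.]
turn [-0.03 -0.02  0.02] shift cm [0.01 0.02 1.6 ] dist 1.6
```

Request:
drive_tool --targets '[[[0,0,0,0,0,0.25,1],[0,0,0,0,0,0.5,1],[0,0,0,0,0,0.75,1],[0,0,0,0,0,1.0,1],[0,0,0,0,0,1.25,1],[0,0,0,0,0,1.5,1]]]'

```text
clock: 12.4
tcp_pos: [0.5, -0.2773, 0.188]
tcp_rot: [-180.0, -32.0, 11.8]
ft_force: [-4.1, -1.6, -3.2]
gripper_width: 0.24
```

```bash
python3 -c "
from h import *
loc();go(m0+ax*(.1129-.065),Rin)"
```

```text
clk 12.4 foot ex,uy,ax mm -0.32 0.21 -19.07 F ex,uy,ax [np.float64(-5.4), np.float64(-0.7), np.float64(-0.4)] M [-0.48  2.04  0.04] q [  5.1  14.3  39.9 123.1 -58.8  41.6  98.8] w 0.24 rot [-179.99  -32.     11.82]
clk 12.4 tcp [ 0.5    -0.2773  0.188 ] [-179.99  -32.     11.82] F [-4.1 -1.6 -3.2] w 0.24 q [  5.  14.  40. 123. -59.  42.  99.]
turn [-0.02  0.    0.02] shift cm [0.03 0.02 4.59] dist 4.59
```

Request:
drive_tool --targets '[[[0,0,0,-0.07,0,0.2,1],[0,0,0,-0.07,0,0.45,1],[0,0,0,-0.07,0,0.7,1],[0,0,0,-0.07,0,0.95,1],[0,0,0,-0.07,0,1.2,1],[0,0,0,-0.07,0,1.45,1]]]'

```text
clock: 13.15
tcp_pos: [0.5073, -0.2758, 0.1756]
tcp_rot: [180.0, -32.0, 11.8]
ft_force: [-2.0, -0.6, -4.3]
gripper_width: 0.243
```

```bash
python3 -c "
from h import *
loc();go(m0+ax*(.1129-.065),Rin)"
```

```text
clk 13.15 foot ex,uy,ax mm -0.52 0.24 -33.57 F ex,uy,ax [np.float64(-4.1), np.float64(-0.2), np.float64(-2.6)] M [-0.44  1.53  0.  ] q [ 12.6  14.9  30.3 122.9 -58.9  38.7  98.5] w 0.243 rot [180.   -32.03  11.84]
clk 13.15 tcp [ 0.5073 -0.2758  0.1756] [180.   -32.03  11.84] F [-2.  -0.6 -4.3] w 0.243 q [ 13.  15.  30. 123. -59.  39.  99.]
turn [-0.02 -0.03  0.04] shift cm [0.06 0.02 3.14] dist 3.14
```

Request:
drive_tool --targets '[[[0,0,0,-0.04,0,0.3,1],[0,0,0,-0.04,0,0.6,1],[0,0,0,-0.04,0,0.9,1],[0,0,0,-0.04,0,1.2,1],[0,0,0,-0.04,0,1.5,1],[0,0,0,-0.04,0,1.8,1],[0,0,0,-0.04,0,2.1,1],[0,0,0,-0.04,0,2.4,1]]]'

```text
clock: 14.15
tcp_pos: [0.5194, -0.2733, 0.155]
tcp_rot: [180.0, -32.0, 11.8]
ft_force: [0.1, -0.6, -3.0]
gripper_width: 0.248
```

```bash
python3 -c "
from h import *
loc();go(m0+ax*(.1129-.065),Rin)"
```

```text
clk 14.15 foot ex,uy,ax mm -0.98 0.22 -57.58 F ex,uy,ax [np.float64(-1.6), np.float64(-0.6), np.float64(-2.5)] M [-0.26  1.    0.02] q [ 23.2  16.6  16.6 122.4 -58.9  34.   98.2] w 0.248 rot [180.   -32.02  11.84]
clk 14.15 tcp [ 0.5194 -0.2733  0.155 ] [180.   -32.02  11.84] F [ 0.1 -0.6 -3. ] w 0.248 q [ 23.  17.  17. 122. -59.  34.  98.]
turn [-0.02 -0.02  0.03] shift cm [0.1  0.02 0.74] dist 0.75
```

Free-running, with about 7 mm left. I'll press in slowly until the stop shows up as an axial force.

Request:
drive_tool --targets '[[[0,0,0,0,0,0.15,1],[0,0,0,0,0,0.3,1],[0,0,0,0,0,0.45,1],[0,0,0,0,0,0.6,1],[0,0,0,0,0,0.6,1]]]'

```text
clock: 14.78
tcp_pos: [0.5223, -0.2727, 0.1502]
tcp_rot: [180.0, -32.0, 11.8]
ft_force: [-1.6, 0.4, -0.7]
gripper_width: 0.242
```

```bash
python3 -c "
from h import *
loc()"
```

```text
clk 14.78 foot ex,uy,ax mm -0.94 0.15 -63.2 F ex,uy,ax [np.float64(-1.7), np.float64(0.7), np.float64(0.2)] M [-0.12  1.03  0.18] q [ 25.3  17.2  13.7 122.2 -58.9  33.   98.2] w 0.242 rot [180.   -32.04  11.83]
```

Request:
drive_tool --targets '[[[0,0,0,0,0,0.1,1],[0,0,0,0,0,0.2,1],[0,0,0,0,0,0.2,1]]]'

```text
clock: 15.15
tcp_pos: [0.5226, -0.2734, 0.1501]
tcp_rot: [180.0, -32.1, 11.8]
ft_force: [-16.9, -0.3, 19.6]
gripper_width: 0.243
```

```bash
python3 -c "
from h import *
loc()"
```

```text
clk 15.15 foot ex,uy,ax mm -0.75 -0.68 -63.36 F ex,uy,ax [np.float64(-3.7), np.float64(3.2), np.float64(25.5)] M [0.93 2.08 0.85] q [ 26.   17.2  12.9 122.2 -58.9  32.7  98.2] w 0.243 rot [179.96 -32.13  11.79]
```

Request:
drive_tool --targets '[[[0,0,0,0,0,0.06,1],[0,0,0,0,0,0.06,1]]]'

```text
clock: 15.4
tcp_pos: [0.5226, -0.2736, 0.1501]
tcp_rot: [180.0, -32.2, 11.8]
ft_force: [-22.9, 1.5, 24.9]
gripper_width: 0.244
```

```bash
python3 -c "
from h import *
loc()"
```

```text
clk 15.4 foot ex,uy,ax mm -0.7 -0.86 -63.4 F ex,uy,ax [np.float64(-5.6), np.float64(6.1), np.float64(32.8)] M [1.28 2.38 1.09] q [ 26.2  17.2  12.7 122.2 -58.9  32.7  98.2] w 0.244 rot [179.96 -32.15  11.78]
```

Request:
drive_tool --targets '[[[0,0,0,0,0,-0.2,1],[0,0,0,0,0,-0.2,0],[0,0,0,0,0,-0.2,-0.5],[0,0,0,0,0,-0.2,-0.5],[0,0,0,0,0,-0.2,-0.5],[0,0,0,0,0,-0.2,-0.5]]]'

```text
clock: 16.15
tcp_pos: [0.5229, -0.2725, 0.1496]
tcp_rot: [180.0, -32.0, 11.9]
ft_force: [-0.6, 0.8, -0.6]
gripper_width: 0.745
```

Request:
drive_tool --targets '[[[0,0,0,0,0,-2,-0.5],[0,0,0,0,0,-5,-0.5],[0,0,0,0,0,-9,-0.5],[0,0,0,0,0,-13,-0.5],[0,0,0,0,0,-13,-0.5]]]'

```text
clock: 16.77
tcp_pos: [0.4551, -0.2884, 0.2627]
tcp_rot: [179.7, -32.2, 11.9]
ft_force: [-0.1, 1.1, -0.0]
gripper_width: 0.751
```

```bash
python3 - <<'E'
from h import *
from cell import get_image
loc()
for n in("side","top"):
    d=get_image(n);np.savez(f"{n}7.npz",**d)
S=C("side7.npz");T=C("top7.npz")
grid(S.im,330,190,110,110,6,"pics/k1.png");grid(T.im,355,165,100,85,7,"pics/k2.png")
m=np.array([.548,-.2675,.108]);print(S.proj(m+.105*ax),T.proj(m+.105*ax),S.proj(m+.110*ax),T.proj(m+.110*ax))
E
```

```text
clk 16.77 foot ex,uy,ax mm 0.53 -1.89 68.76 F ex,uy,ax [np.float64(0.1), np.float64(1.1), np.float64(-0.1)] M [-0.19  0.45 -0.02] q [ 25.6   3.8  19.6 120.  -41.   45.   83.5] w 0.751 rot [179.75 -32.23  11.85]
[[367.46680313 235.69446573]] [[408.08942105 228.15059257]] [[366.71887999 234.66220876]] [[408.52177762 228.96113108]]
```

View pics/k1.png

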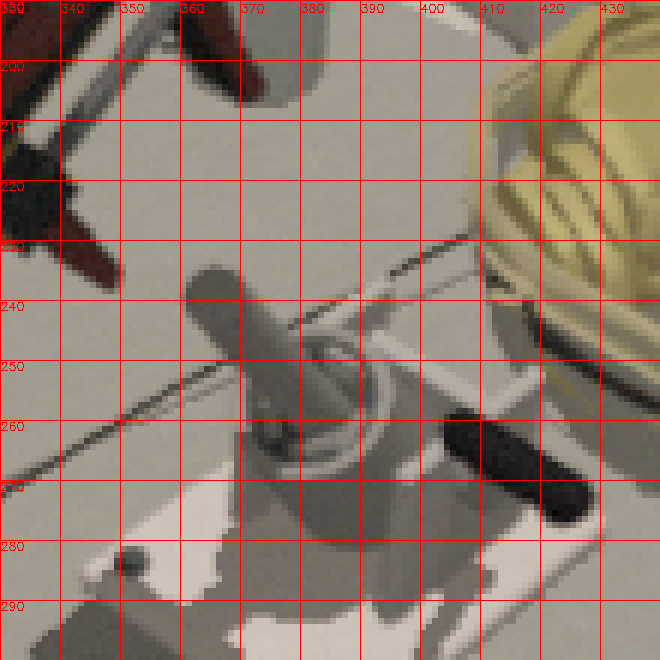

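View pics/k2.png

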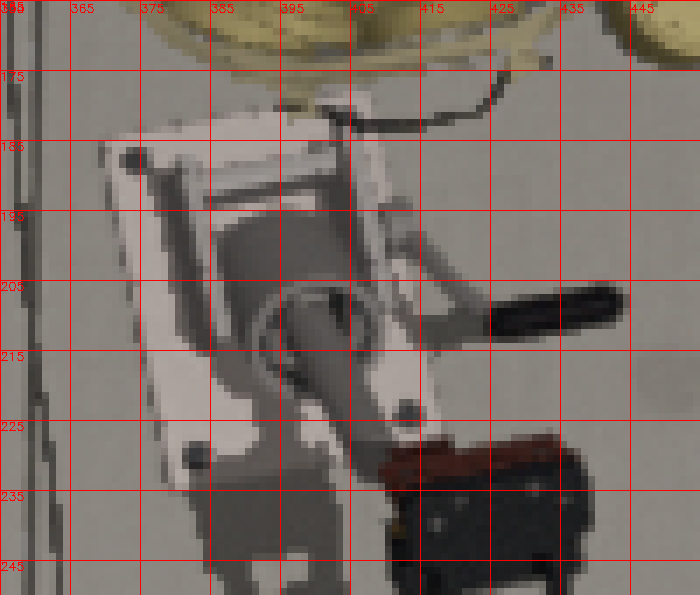

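```bash
python3 - <<'E'
from h import *
go([.46,-.375,.28],Rdown(11.8))
E
```

```text
clk 16.88 tcp [ 0.4555 -0.2865  0.2599] [179.97 -32.07  11.87] F [ 0.1  0.4 -0.3] w 0.751 q [ 26.   4.  20. 120. -41.  45.  84.]
turn [ 1.000e-02 -3.207e+01  6.000e-02] shift cm [-0.1   8.76 -2.43] dist 9.09
```

Request:
drive_tool --targets '[[[0,-3,0,0,2,-1,-0.5],[0,-8,0,-0.1,4,-2,-0.5],[0,-15,0,-0.1,6.5,-2.4,-0.5],[0,-23,0,-0.1,8.8,-2.4,-0.5],[0,-32,0,-0.1,8.8,-2.4,-0.5],[0,-32,0,-0.1,8.8,-2.4,-0.5]]]'

```text
clock: 17.62
tcp_pos: [0.4635, -0.3727, 0.2766]
tcp_rot: [-179.8, 0.1, 12.3]
ft_force: [-0.4, 0.5, 1.0]
gripper_width: 0.749
```

```bash
python3 - <<'E'
from h import *
from cell import get_image
go([.558,-.373,.22],Rdown(11.8))
for n in("side","top"):
    d=get_image(n);np.savez(f"{n}8.npz",**d)
S=C("side8.npz");T=C("top8.npz")
grid(S.im,330,190,110,110,6,"pics/l1.png");grid(T.im,355,165,100,85,7,"pics/l2.png")
E
```

```text
clk 17.62 tcp [ 0.4635 -0.3727  0.2766] [-1.7983e+02  1.3000e-01  1.2250e+01] F [-0.4  0.5  1. ] w 0.749 q [17. 19. 23. 93. -8. 70. 54.]
turn [-0.17  0.13  0.45] shift cm [9.24 2.05 5.64] dist 11.02
```

View pics/l1.png

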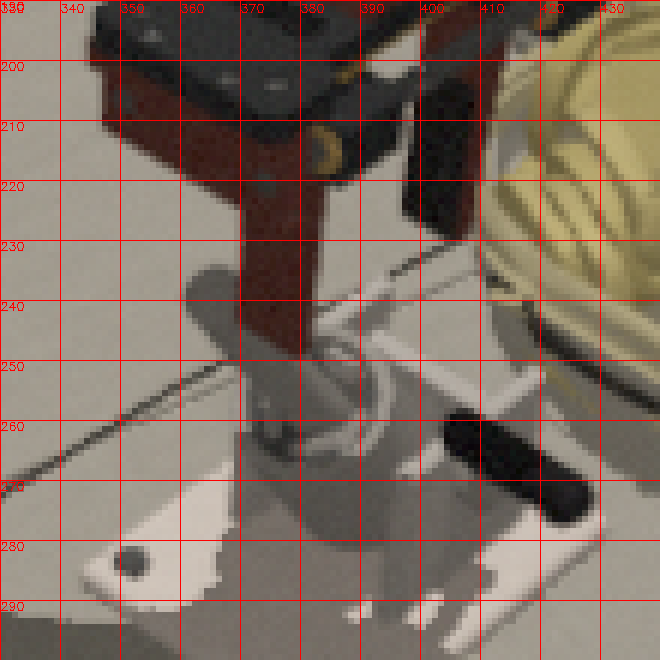

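View pics/l2.png

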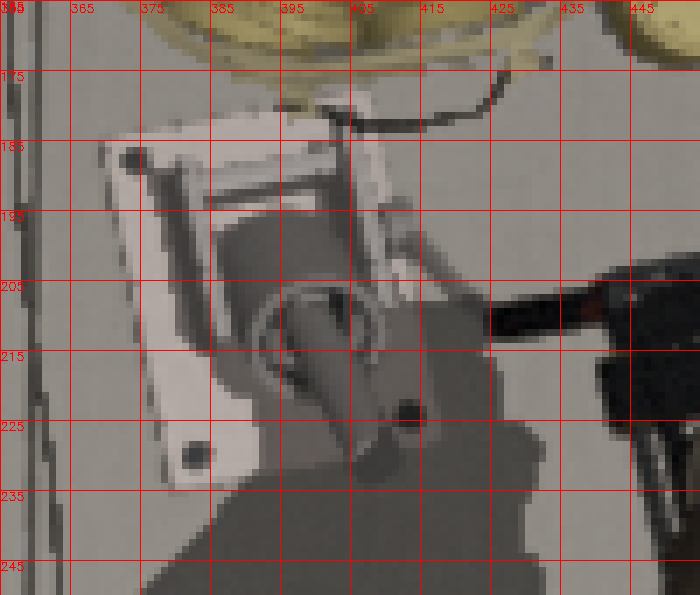

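```bash
python3 - <<'E'
from h import *
f=lambda x,y,x0,y0,k:(x0+x/k-.5,y0+y/k-.5)
m=np.array([.548,-.2675,.108])
for a,b in(((213,295),(380,455)),((216,299),(378,452))):
    X,r1,r2=tri(f(*a,330,190,6),f(*b,355,165,7));d=X-m;print(X,r1,r2,"ex uy ax",d@ex*1e3,d@uy*1e3,d@ax*1e3)
S=C("side8.npz");T=C("top8.npz")
o=[]
for c,x0,y0 in((S,350,222),(T,385,195)):
    o.append(np.clip(cv2.resize(c.im[y0:y0+48,x0:x0+40],None,fx=10,fy=10,interpolation=cv2.INTER_CUBIC)[...,::-1].astype(float)*1.8-30,0,255).astype(np.uint8))
cv2.imwrite("pics/m1.png",np.hstack(o))
E
```

```text
[ 0.48854889 -0.28058603  0.19295369] [ 0.85628973 -0.09483192] [-0.33365188  0.50229068] ex uy ax -6.602761699717996 -0.6519673143539854 104.301424725536
[ 0.49006133 -0.2802778   0.19026965] [ 0.78978929 -0.08732532] [-0.30817221  0.46323834] ex uy ax -6.716124413508319 -0.6595429912559588 101.20728965293827
```

View pics/m1.png

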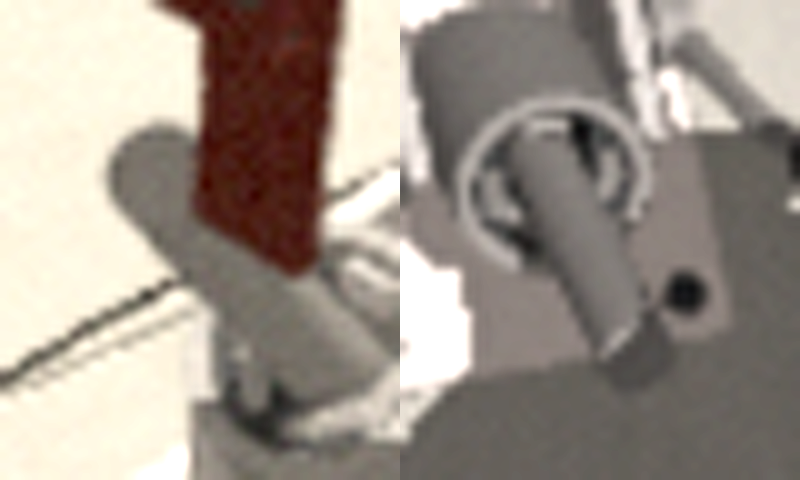

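Request:
drive_tool --targets '[[[0,0,0.4,4.0,1.0,0,-0.5],[0,0,0.4,9.2,2.0,1.5,-0.5],[0,0,0.4,9.2,2.0,5.6,-0.5],[0,0,0.4,9.2,2.0,5.6,-0.5]]]'

```text
clock: 18.23
tcp_pos: [0.5514, -0.3759, 0.2204]
tcp_rot: [-179.7, 0.2, 11.3]
ft_force: [-0.3, 0.4, 0.7]
gripper_width: 0.752
```

```bash
python3 - <<'E'
from h import *
from cell import get_image
go([.558,-.373,.127],Rdown(11.8))
for n in("side","top"):
    d=get_image(n);np.savez(f"{n}9.npz",**d)
S=C("side9.npz");T=C("top9.npz")
grid(S.im,360,190,100,110,6,"pics/n1.png")
E
```

```text
clk 18.23 tcp [ 0.5514 -0.3759  0.2204] [-179.74    0.18   11.34] F [-0.3  0.4  0.7] w 0.752 q [ 16.  29.  22.  86. -11.  68.  51.]
turn [-0.26  0.18 -0.46] shift cm [ 0.74 -0.11  9.34] dist 9.37
```

View pics/n1.png

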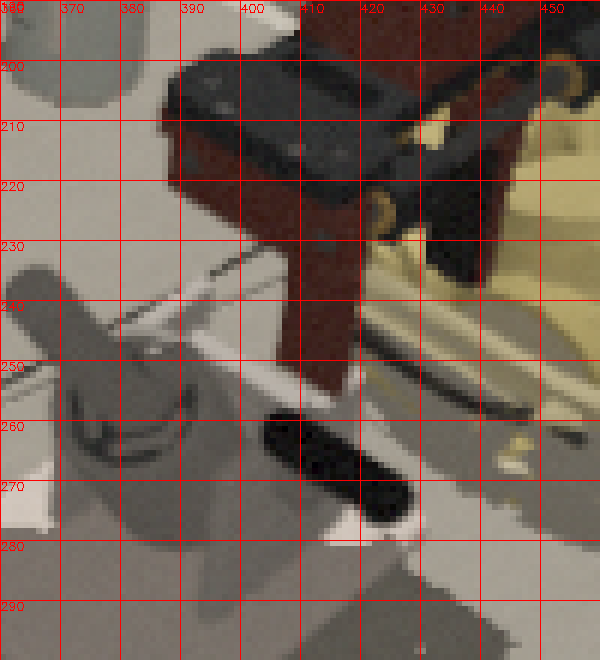

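Request:
drive_tool --targets '[[[0,0,-0.4,0.7,-0.1,0,-0.5],[0,0,-0.4,0.7,-0.1,3,-0.5],[0,0,-0.4,0.7,-0.1,6,-0.5],[0,0,-0.4,0.7,-0.1,9.3,-0.5],[0,0,-0.4,0.7,-0.1,9.3,-0.5],[0,0,-0.4,0.7,-0.1,9.3,0],[0,0,-0.4,0.7,-0.1,9.3,0.6],[0,0,-0.4,0.7,-0.1,9.3,0.6]]]' --force 10

```text
clock: 19.32
tcp_pos: [0.5615, -0.3743, 0.132]
tcp_rot: [179.9, -0.1, 11.8]
ft_force: [-0.8, -0.3, 0.7]
gripper_width: 0.449
```

Request:
drive_tool --targets '[[[0,0,0,0,0,0,1],[0,0,0,0,0,0,1],[0,0,0,0,0,0,1]]]'

```text
clock: 19.7
tcp_pos: [0.5583, -0.3752, 0.131]
tcp_rot: [-180.0, 0.2, 11.7]
ft_force: [-8.1, 0.9, 6.3]
gripper_width: 0.203
```

```bash
python3 - <<'E'
from h import *
from cell import get_image
go([.558,-.373,.127],Rdown(11.8))
d=get_image("side");np.savez("side10.npz",**d)
grid(d["pixels"],360,190,100,110,6,"pics/p1.png")
E
```

```text
clk 19.7 tcp [ 0.5583 -0.3752  0.131 ] [-179.97    0.18   11.74] F [-8.1  0.9  6.3] w 0.203 q [ 16.  34.  20.  91. -13.  58.  52.]
turn [-0.03  0.18 -0.06] shift cm [ 0.02 -0.22  0.4 ] dist 0.46
```

View pics/p1.png

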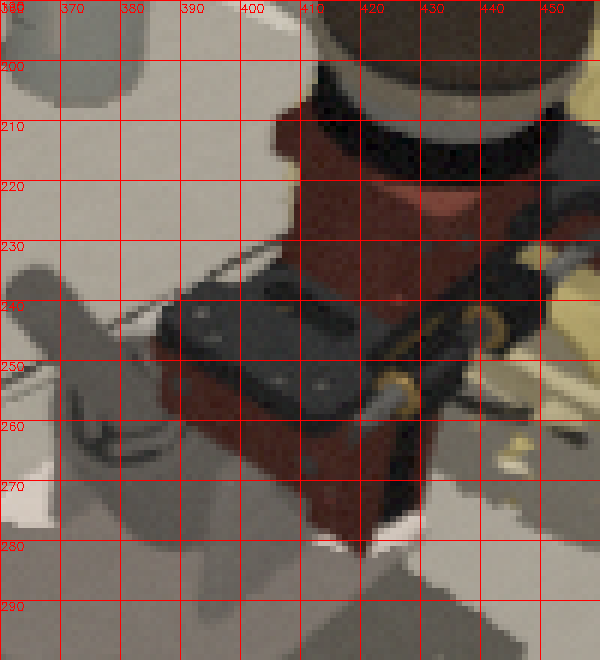

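The opening is 17.9 mm, so the fingers hold the 18 mm grip. Swinging it down along its 90 mm arc.

Request:
drive_tool --targets '[[[0,0,0,-0.5,0,0.3,1],[0,0,0,-1.1,0,0.75,1],[0,0,0,-1.6,0,1.3,1],[0,0,0,-2.1,0,1.95,1],[0,0,0,-2.5,0,2.6,1],[0,0,0,-2.9,0,3.3,1],[0,0,0,-2.9,0,3.3,1]]]'

```text
clock: 20.62
tcp_pos: [0.5323, -0.3802, 0.0965]
tcp_rot: [180.0, -0.0, 11.8]
ft_force: [5.4, -3.6, -4.3]
gripper_width: 0.204
```

```bash
python3 - <<'E'
from h import *
go([.5583-.0347*ux[0],-.3752-.0347*ux[1],.131-.071],Rdown(11.8))
E
```

```text
clk 20.62 tcp [ 0.5323 -0.3802  0.0965] [179.98  -0.    11.82] F [ 5.4 -3.6 -4.3] w 0.204 q [ 18.  34.  19.  95. -14.  53.  54.]
turn [ 0.02 -0.    0.02] shift cm [-0.83  0.04  3.65] dist 3.74
```

Request:
drive_tool --targets '[[[0,0,0,-0.25,0,0.7,1],[0,0,0,-0.45,0,1.4,1],[0,0,0,-0.6,0,2.1,1],[0,0,0,-0.68,0,2.8,1],[0,0,0,-0.72,0,3.5,1],[0,0,0,-0.72,0,3.7,1],[0,0,0,-0.72,0,3.7,1]]]'

```text
clock: 21.5
tcp_pos: [0.5232, -0.3821, 0.0593]
tcp_rot: [-180.0, 0.2, 11.8]
ft_force: [-4.5, -5.6, -0.9]
gripper_width: 0.202
```

```bash
python3 - <<'E'
from h import *
go([.5583-.0347*ux[0],-.3752-.0347*ux[1],.131-.071],Rdown(11.8))
E
```

```text
clk 21.5 tcp [ 0.5232 -0.3821  0.0593] [-179.95    0.18   11.76] F [-4.5 -5.6 -0.9] w 0.202 q [ 19.  36.  19.  97. -14.  49.  56.]
turn [-0.05  0.18 -0.04] shift cm [ 0.11  0.04 -0.07] dist 0.14
```

Request:
drive_tool --targets '[[[0,0,0,0,0,0.2,1],[0,0,0,0,0,0.4,1],[0,0,0,0,0,0.4,1]]]'

```text
clock: 21.88
tcp_pos: [0.523, -0.3822, 0.0555]
tcp_rot: [-180.0, 0.2, 11.8]
ft_force: [-4.0, -4.8, 0.1]
gripper_width: 0.201
```

Request:
drive_tool --targets '[[[0,0,0,0,0,0.2,1],[0,0,0,0,0,0.4,1],[0,0,0,0,0,0.4,1]]]'

```text
clock: 22.25
tcp_pos: [0.5229, -0.3822, 0.0515]
tcp_rot: [-180.0, 0.2, 11.8]
ft_force: [-5.0, -5.0, 1.2]
gripper_width: 0.199
```

```bash
python3 - <<'E'
from h import *
from cell import get_image
go([.5583-.0347*ux[0],-.3752-.0347*ux[1],.131-.071],Rdown(11.8))
for n in("side","top"):
    d=get_image(n);np.savez(f"{n}11.npz",**d)
    grid(d["pixels"],*((340,190,110,110,6,"pics/q1.png") if n=="side" else (355,165,100,85,7,"pics/q2.png")))
E
```

```text
clk 22.25 tcp [ 0.5229 -0.3822  0.0515] [-179.95    0.19   11.75] F [-5.  -5.   1.2] w 0.199 q [ 19.  37.  18.  98. -15.  48.  56.]
turn [-0.05  0.19 -0.05] shift cm [ 0.13  0.04 -0.85] dist 0.86
```

View pics/q1.png

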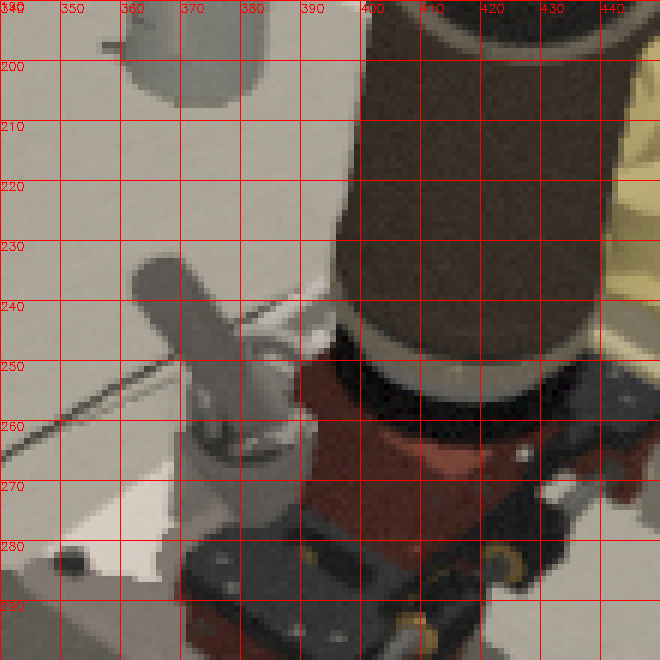

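Request:
drive_tool --targets '[[[0,0,0,0,0,0,0.2],[0,0,0,0,0,0,0],[0,0,0,0,0,0,0],[0,0,0,0,0,-3,0],[0,0,0,0,0,-7,0],[0,0,0,0,1.5,-11,1],[0,0,0,0,3,-14,1],[0,0,0,0,3,-14,1]]]'

```text
clock: 23.35
tcp_pos: [0.5326, -0.4125, 0.1954]
tcp_rot: [179.8, -0.2, 11.8]
ft_force: [0.2, 0.8, -0.2]
gripper_width: 0.195
```

```bash
python3 - <<'E'
from h import *
from cell import get_image
go([.52,-.37,.2],Rdown(11.8))
for n in("side","top"):
    d=get_image(n);np.savez(f"{n}12.npz",**d)
    grid(d["pixels"],*((340,220,110,100,6,"pics/r1.png") if n=="side" else (355,165,100,85,7,"pics/r2.png")))
E
```

```text
clk 23.35 tcp [ 0.5326 -0.4125  0.1954] [179.78  -0.21  11.79] F [ 0.2  0.8 -0.2] w 0.195 q [ 19.  30.  21.  87. -12.  64.  55.]
turn [ 0.22 -0.21 -0.01] shift cm [-0.36 -4.42 -0.47] dist 4.46
```

View pics/r1.png

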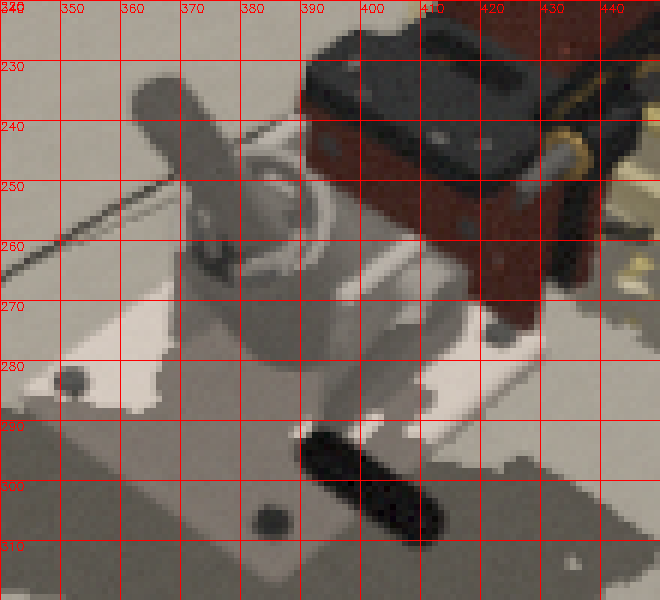

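View pics/r2.png

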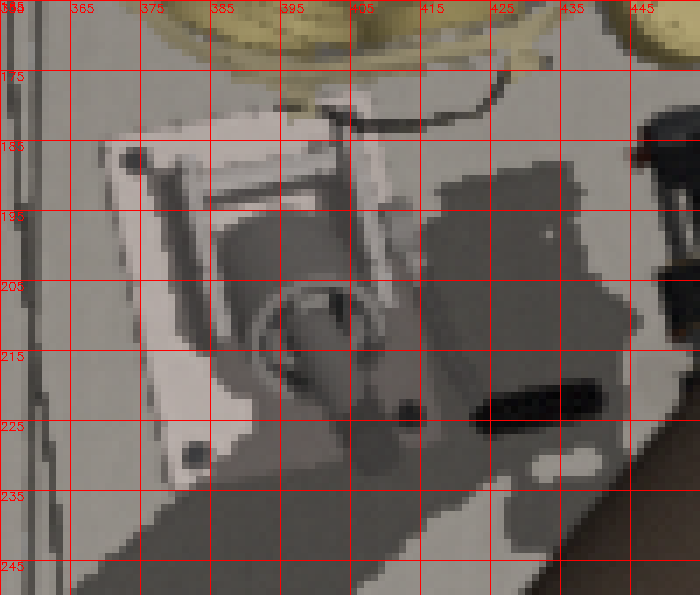

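```bash
python3 - <<'E'
from h import *
f=lambda x,y,x0,y0,k:(x0+x/k-.5,y0+y/k-.5)
O=np.array([.580,-.260,0]);m=np.array([.548,-.2675,.108])
X,a,b=tri(f(372,487,340,220,6),f(536,408,355,165,7));print("grip",X,a,b,"local",(X-O)@ux,(X-O)@uy)
X,a,b=tri(f(167,106,340,220,6),f(376,449,355,165,7));d=X-m;print("top",X,a,b,d@ex*1e3,d@uy*1e3,d@ax*1e3)
im=np.load("side12.npz")["pixels"];t=np.load("top12.npz")["pixels"]
for i,x0,y0 in((im,355,222),(t,385,195)):
    pass
o=[np.clip(cv2.resize(i[y0:y0+48,x0:x0+40],None,fx=10,fy=10,interpolation=cv2.INTER_CUBIC)[...,::-1].astype(float)*1.8-30,0,255).astype(np.uint8) for i,x0,y0 in((im,350,222),(t,385,195))]
cv2.imwrite("pics/s1.png",np.hstack(o))
E
```

```text
grip [ 0.52139952 -0.3701438   0.07512653] [-0.28984229  0.02911802] [ 0.11366271 -0.15507524] local -0.07988606976881035 -0.09583260890235322
top [ 0.49249613 -0.27979252  0.19427213] [-0.09416117  0.01021079] [ 0.03704525 -0.05511901] -2.4897745475364386 -0.6824219819882094 103.2860128509298
```

View pics/s1.png

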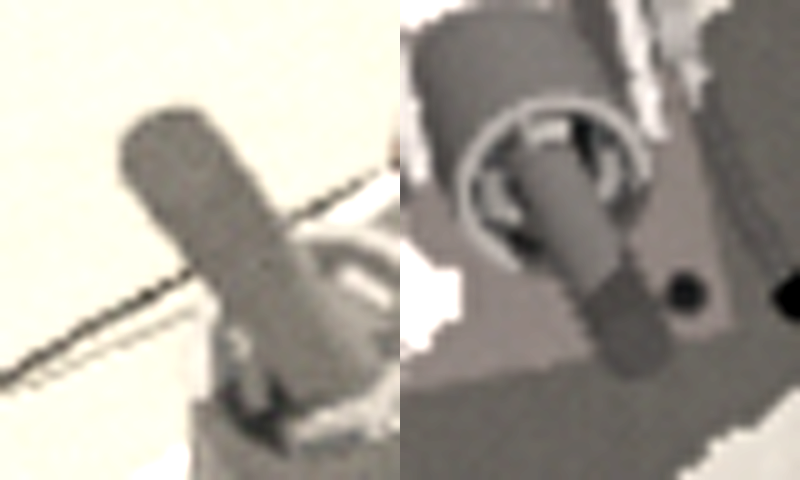

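The grip triangulates to z = 75.1 mm, 90 mm forward of the pivot, which is fully down, and the bar has straightened. A light press from above will confirm the lever's end stop.

```bash
python3 -c "
from h import *
go([.5205,-.3745,.088],Rdown(11.8))"
```

```text
clk 23.45 tcp [ 0.5316 -0.41    0.1921] [-1.7995e+02 -2.0000e-02  1.1860e+01] F [-0.3  0.7 -0.1] w 0.105 q [ 19.  30.  21.  88. -12.  64.  55.]
turn [-0.05 -0.02  0.06] shift cm [-0.36 -3.69 10.41] dist 11.05
```

Request:
drive_tool --targets '[[[0,0,0,-0.4,-1.8,0,1],[0,0,0,-0.4,-3.7,2,1],[0,0,0,-0.4,-3.7,6,1],[0,0,0,-0.4,-3.7,9,1],[0,0,0,-0.4,-3.7,10,1],[0,0,0,-0.4,-3.7,10.4,1],[0,0,0,-0.4,-3.7,10.4,1]]]'

```text
clock: 24.32
tcp_pos: [0.5205, -0.3755, 0.0892]
tcp_rot: [180.0, -0.1, 11.8]
ft_force: [-0.6, -0.1, -0.1]
gripper_width: 0.006
```

Request:
drive_tool --targets '[[[0,0,0,0,0,0.2,1],[0,0,0,0,0,0.4,1],[0,0,0,0,0,0.4,1]]]'

```text
clock: 24.7
tcp_pos: [0.5202, -0.3753, 0.0848]
tcp_rot: [180.0, -0.0, 11.8]
ft_force: [-0.3, -0.1, -0.1]
gripper_width: 0.005
```

Request:
drive_tool --targets '[[[0,0,0,0,0,0.15,1],[0,0,0,0,0,0.3,1],[0,0,0,0,0,0.3,1]]]'

```text
clock: 25.08
tcp_pos: [0.5204, -0.3756, 0.0838]
tcp_rot: [180.0, -0.1, 11.8]
ft_force: [-4.8, 3.2, 16.4]
gripper_width: 0.004
```

The stop is confirmed: 16 N with the tip at 84 mm, which is the grip's centre height plus its radius. I'll retreat and check the whole scene.

Request:
drive_tool --targets '[[[0,0,0,0,0,-2,1],[0,0,0,0,0,-6,1],[0,0,0,0,0,-11,1],[0,0,0,0,3,-16,1],[0,0,0,0,7,-20,1],[0,0,0,0,10,-22,1],[0,0,0,0,10,-22,1],[0,0,0,0,10,-22,1]]]'

```text
clock: 26.08
tcp_pos: [0.5404, -0.4723, 0.301]
tcp_rot: [-179.9, 0.0, 11.8]
ft_force: [-0.3, 0.2, -0.6]
gripper_width: 0.008
```

```bash
python3 - <<'E'
from h import *
from cell import get_image
s=st();print(s["clock"],s["tcp_pos"],s["ft_force"],s["qd"].round(2))
for n in("side","top"):
    d=get_image(n);np.savez(f"{n}13.npz",**d);cv2.imwrite(f"pics/z_{n}.png",d["pixels"][...,::-1])
S=C("side13.npz");T=C("top13.npz");g=grid
g(S.im,345,225,75,90,8,"pics/z1.png")
E
```

```text
26.075 [ 0.54040824 -0.47233014  0.30100112] [-0.30324725  0.16523599 -0.64683819] [-0.68 -0.06 -0.42  0.93 -0.02 -0.05  0.02]
```

View pics/z_side.png

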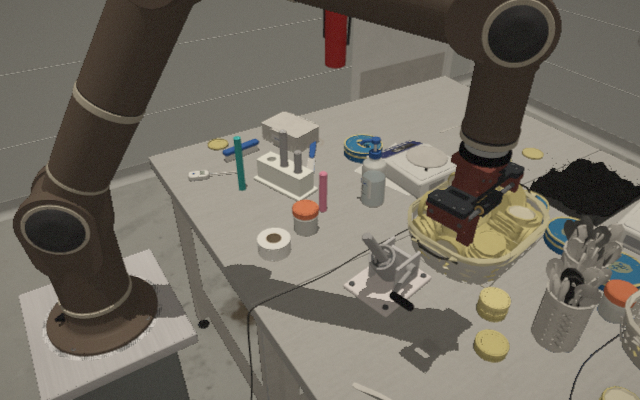

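View pics/z_top.png

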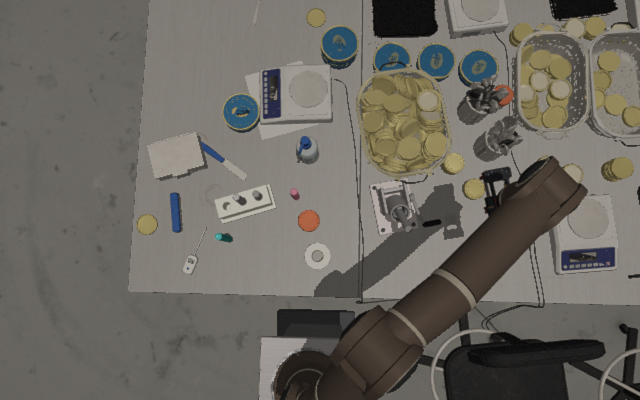

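View pics/z1.png

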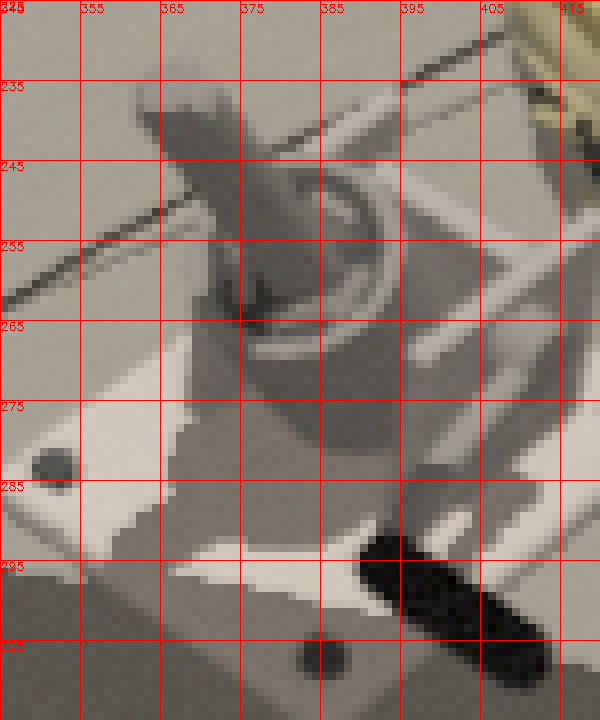

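```bash
python3 -c "
from cell import bot
print(bot.job_done())"
```

```text
the job is handed in; nothing more can be done
None
```

The long round bar is out of the rack and in the collet against the stop. The clamp lever was closed after that, and I handed the job in at about 26 s of the 59 s allowed.

**Picking the bar:** My first pick from the images was wrong. I took the bright ring on the middle bar for the bevel, but gripping it read 20 mm, so it was the hexagonal bar. I let go without lifting it. The left bar read 22 mm, so I used that one. The hex and short bars are still in the rack.

**Feeding it in:** The bar slid in with little resistance until it hit a hard stop at about 33 N. The arm's reading put it 63.4 mm deep. After clamping, the cameras put its top 103 mm outside the mouth. The nominal values are 65 mm and 105 mm, and the two readings err in opposite directions. I put both down to measurement error. When released, the bar leaned a little within the collet's play, and closing the lever straightened it. I did not press it down again after clamping.

**Lever:** The middle of the grip measured 75.1 mm above the table, which is level and fully closed. Pressing down on it with 16 N, it did not give.

**Last pictures:** The jar, label roll and pump bottle look to be where they started. The turquoise and pink look-alikes do too. The gripper is clear of everything, with no contact force at the wrist.

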